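Load the carver's job tray and hold the spring clip open over the pattern card

TASK

Load the carver's job tray: lay the pale-handled gouge, the grey-green sharpening stone and the round yellow wax tin flat on the tray's floor, side by side, without dropping them. Then squeeze the orange-gripped spring clip open, lift it off its batten and hold it gaping wide over the middle of the pattern card's top edge, one jaw well down on each side of the card and neither touching it, ready for a drawing to be slipped in. Finish while still holding the clip squeezed open there, and leave everything else on the bench where it is.

Things in the scene. Friction and masses are not known exactly. Their poses are not given: they have to be found in the camera images.
- tray: Open wooden job tray, fixed to the bench, 250 (its x) x 240 (its y), walls 32 high and 6 thick, floor 6 thick. Origin: centre of its underside, on the bench; z up. Its floor, x -119..119, y -114..114, starts empty. Outside its +y wall runs the rail that holds the card: 190 long, from y = 120 to 143, 38 high.
- card: Stiff cream pattern card with a drawn scroll, standing upright in the rail outside the tray's +y wall (tray y = 131.5) and fixed there: 160 long (its x, parallel to the tray's x), 6 thick (its y), 119 tall (its z). Origin: centre of its lower edge, 6 above the bench, so its top edge is 125 above the bench.
- stand: Fixed wooden clip stand: foot 240 x 55 x 16 with an upright batten 230 long (its x), 8 thick (its y), whose top edge is 76 above the bench. Origin: centre of underside.
- clip: Spring clip, dark steel arms, orange grips and jaw pads (70 g), clamped upright astride the batten, jaws down. Origin: midway between the jaw ends; z up; x (pivot axis, 55 above the origin) along the batten; jaws and handles spread along y. Throat ends 42 above the origin, on the batten's edge. Handles 66 over their outsides; squeezing them along y spreads the jaws, each 22 wide along x.
- clip_grip (a point): Point midway between the two handle grips (each a rod 12 thick, 26 long along the clip's x), at their height, 102 above the clip's origin (47 above the pivot) as parked. Squeezed to 36 mm over the outsides the grips stand about 5 higher.
- clip_jaw_a (a joint): Opening of each jaw (both move alike), rad: -0.07 shut on nothing, 0 as parked (jaws 8 mm apart, handles 66 mm over outsides), 0.18: jaw ends 28 mm apart, handles about 48; 0.30: jaw ends 40 apart, handles about 36; stop 0.38, handles about 27. The spring always shuts it: about 5 N on each handle parked, 9 N at 0.30, 11 N at the stop.
- tip_a (a point): Lower inner edge of the jaw on the clip's +y side (the lowest point of that jaw).
- tip_b (a point): Lower inner edge of the jaw on the clip's -y side.
- gouge: Carving gouge with a pale wooden handle, lying on the bench, 180 long: handle 100 long and 24 thick, steel blade 80 long and 16 wide. Origin: underside, mid-length; +x towards the blade (handle from x = -90 to +10). About 120 g.
- gouge_grip (a point): Point on the gouge's handle axis to grip it by (close to its balance point), 25 behind the origin and 12 above the underside.
- stone: Grey-green sharpening stone, 90 (its x) x 36 (its y) x 18 tall, lying flat on the bench. Origin: centre of underside. About 150 g.
- stone_mid (a point): Centre of the stone.
- tin: Round yellow wax tin with a brass lid, 56 across, 26 tall, standing on the bench. Origin: centre of underside. About 90 g.
- tin_mid (a point): Centre of the tin.
- chisel: Black-handled chisel, 180 long, 24 thick; leave it alone. Origin: underside, mid-length; +x towards the blade.
- offcut: Pale wood offcut block 60 x 40 x 25; leave it alone. Origin: centre of underside.
- mallet: Dark round-headed carver's mallet lying down, 250 long, head 86 thick; leave it alone. Origin: under the neck, between head and handle; +x towards the head.
- glue: Yellow bottle with red cap, 56 across, 150 tall, upright; leave it alone. Origin: centre of underside.
- pencil: Flat red carpenter's pencil 130 x 14 x 9, lying; leave it alone. Origin: centre of underside; x along it.
- wedge: Small brown wood block 70 x 30 x 30; leave it alone. Origin: centre of underside.
There are look-alikes about, which are no part of the job. There is more than one size of the stand; the one meant has the size given above.

How it is judged:
By the outcome, as a careful person would: the job done as asked, in the order asked, and still so for the second after the job is handed in, while the arm keeps its last pose, push and grip.
It also fails if it takes over 67 s, if anything falls off the work surface, if the arm or the gripper's body presses on something with over 40 N, if the wrist force passes 120 N, or if a joint passes its speed limit or range.

ROBOT

A 7-joint arm with a two-finger parallel gripper is mounted at the origin on the work surface. World frame = base frame: x ahead of the robot, y to its left, z up, the work surface at z = 0. Lengths are in m, angles in rad, forces in N, time in s.
With the tool pointing down it reaches from about 0.4 to 0.85 m from the base axis. Payload 10.4 kg.
Tool frame: the origin (TCP) lies on the front face of the gripper's body, between the roots of the fingers; the fingertips stand 70 mm ahead of it and the grasp point (between the pads) lies 51 mm ahead of it (grasp_offset is the distance from the TCP to the grasp point, in m); z points along the fingers, y is the direction in which the jaws open and shut (so a half turn about z gives the same grasp; the last joint's range is limited). The gripper opens to 87 mm and grips with 3 to 60 N. Pads are 19 mm wide; open, the fingers measure 117 mm over their backs; the gripper's body (75 mm by 190 mm) begins 51 mm behind the grasp point.
Start: joints at [-1.253, 0.332, -0.065, 1.46, 0.022, 1.35, -0.088], TCP at [0.209, 0.589, 0.292] pointing down, gripper open.
Joint ranges: [-2.6, 2.6], [-0.5, 2.12], [-1.47, 1.34], [0.16, 2.42], [-1.27, 4.41], [0.06, 2.06], [-2.6, 2.6]. Speed limits (rad/s): [2.22, 2.22, 2.79, 2.79, 3.14, 3.14, 3.14].

INTERFACE

Orientations are given as a unit quaternion [x, y, z, w].
In Python, from bench import * gives the robot as it stands. The module is installed in compiled form; this text tells all that it offers.
- The arm moves only by the tool arm_command, never from a script. Its argument "commands" is a list of rows, each a list of 3 entries, a list of its own where there are three numbers: the opening in per cent of the stroke, from 0 (shut) to 100 (fully open), then the shift along the tool's x, y, z in m, then the turn, a rotation vector about the tool's x, y, z in rad. A call has exactly 10 rows; each row is the pose to reach, as a shift and turn from the pose commanded when the call began, along the tool's axes at that moment; what a row does not reach only later rows make up. A row lasts 1/12 s, in which the tool goes at most 41.7 mm and 7.16 degrees, less where a joint would pass 70% of its speed; a pose out of reach is approached as far as the arm can. A call with a gripper value outside its range is refused whole. The fingers move at their own pace and stop on an object; "squeeze" is the grip in N (left out, the last holds). Time passes only in rows, so rows that repeat a pose let the fingers close, or fill a call up. It gives the time, the measured TCP pose, the force and the opening at its end, in the units of the state.
- read_state(): the state, without advancing time (a new reading comes with each control period).
- camera(name): name is "side" or "top" or "wrist"; returns a dict with "pixels" (420x560x3 uint8, red, green, blue), "fx", "fy", "cx", "cy" (pixels), "dist_coeffs" ([k1, k2, p1, p2, k3] as OpenCV has them; the pictures are not rectified), "rvec" (rotation vector, rad) and "tvec" (3), from world to camera coordinates, as OpenCV has them; the wrist camera has in their place "mount" (4x4, takes a point from camera to tool coordinates, whose origin is the TCP and whose axes are the flange's). Camera axes: x right, y down, z forward; pixel columns grow to the right and rows downward; lengths in m; the calibration is good to about 2 mm. A picture is of the moment at which its call begins: read the wrist's pose just before it. There is no depth.
- close_job(): hands the job in, once; it reports no verdict.
The state is a dict: "time": time; "joint_positions": joint angles; "joint_vel": joint speeds; "joint_torque": joint torques, N m; "ee_pos": TCP position; "eef_rot": TCP orientation; "ft_force": force on the tool from outside, world axes, zero at the start; "torque": the same for the moment, N m; "width": finger opening in m.
Only numpy, scipy, OpenCV 4.12 (cv2) and the standard library are available. Lean on these libraries where they do the work, as an engineer would, in place of code of your own. Each camera call takes 0.05 s, during which the arm holds its last target.

## Working session

There is one attempt and no reset: what is moved stays moved. The work goes in short steps, Python scripts to look and compute and a tool call to move; the robot and the scene stay as the last step left them, time stands still between calls to the robot, and variables do not carry over. Pictures are saved under pics/ and viewed, and the job is handed in when it is done.

Besides the shell and the picture viewer there is one more tool, called after "Emit:" as name([rows], argument=value, ...), one row to a line, values as JSON. arm_command: Moves the arm, as the interface text tells. Its arguments: {"type":"object","properties":{"commands":{"type":"array","items":{"type":"array"}},"squeeze":{"type":"number"}},"required":["commands"]}

```bash
mkdir -p pics
cat > h.py <<'E'
from bench import *
import numpy as np, cv2
from scipy.spatial.transform import Rotation as R
def snap(n,f):
    s=read_state(); c=camera(n); cv2.imwrite('pics/'+f,cv2.cvtColor(c['pixels'],cv2.COLOR_RGB2BGR)); np.savez('pics/'+f+'.npz',s_pos=s['ee_pos'],s_rot=s['eef_rot'],**c); return s,c
E
python3 - <<'E'
from h import *
for n in ['side','top','wrist']:
    s,c=snap(n,n+'0.png')
    print(n,{k:np.round(v,4).tolist() for k,v in c.items() if k!='pixels'})
print({k:np.round(v,4).tolist() for k,v in read_state().items()})
E
```

```text
side {'fx': 424.5794, 'fy': 424.5794, 'cx': 280.0933, 'cy': 217.1917, 'dist_coeffs': [-0.0005, 0.0, 0.0, 0.0, 0.0], 'rvec': [2.3726, -0.4526, 0.1579], 'tvec': [-0.4698, 0.2298, 1.2719]}
top {'fx': 391.0004, 'fy': 391.0004, 'cx': 286.7274, 'cy': 210.1658, 'dist_coeffs': [0.0012, 0.0, 0.0, 0.0, 0.0], 'rvec': [2.1894, -2.1722, 0.12], 'tvec': [0.022, 0.5046, 1.4578]}
wrist {'fx': 344.8064, 'fy': 344.8064, 'cx': 281.038, 'cy': 211.9424, 'dist_coeffs': [-0.0867, 0.0, 0.0, 0.0, 0.0], 'mount': [[-0.0003, -0.9683, -0.2496, 0.0673], [1.0, -0.0003, -0.0001, 0.0002], [-0.0, -0.2496, 0.9683, -0.0914], [0.0, 0.0, 0.0, 1.0]]}
{'time': 0.15, 'joint_positions': [-1.2526, 0.3328, -0.0647, 1.4607, 0.0216, 1.3499, -0.0885], 'joint_vel': [0.0005, -0.001, -0.0005, -0.0018, -0.0006, 0.0015, -0.0016], 'joint_torque': [0.0011, -62.3634, 0.0248, -39.0142, -0.0612, 0.0373, 0.0001], 'ee_pos': [0.2088, 0.5889, 0.2916], 'eef_rot': [0.1695, 0.9855, -0.0005, -0.0001], 'ft_force': [-0.2342, -0.2535, 0.1518], 'torque': [-0.0185, -0.0015, 0.0271], 'width': 0.0871}
```

View pics/side0.png

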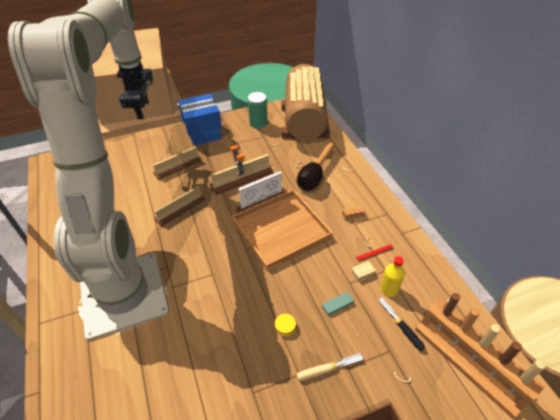

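View pics/top0.png

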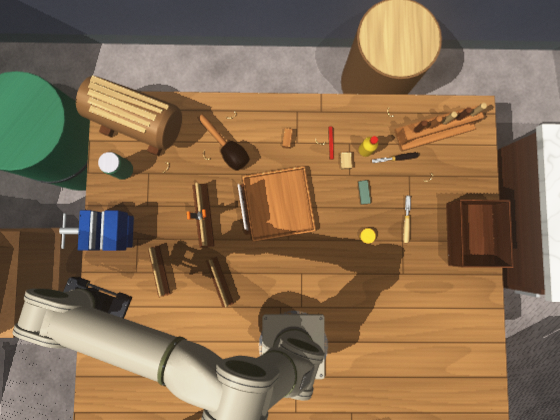

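View pics/wrist0.png

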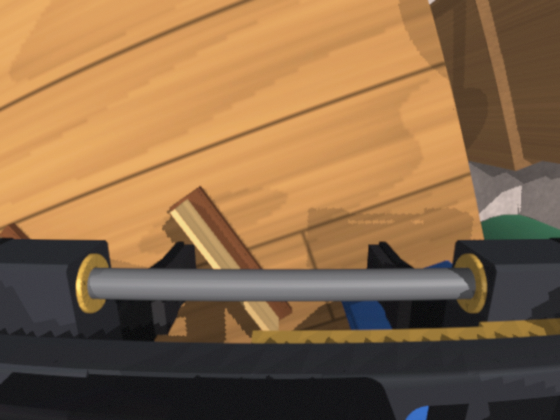

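```bash
cat >> h.py <<'E'
def load(f): return dict(np.load('pics/'+f+'.npz'))
def cam_pose(c):
    """returns Rcw (cam->world), origin"""
    if 'mount' in c:
        Rt=R.from_quat(c['s_rot']).as_matrix(); M=c['mount']
        return Rt@M[:3,:3], Rt@M[:3,3]+c['s_pos']
    Rm=cv2.Rodrigues(c['rvec'])[0]; return Rm.T, -Rm.T@c['tvec']
def rays(c,uv):
    K=np.array([[c['fx'],0,c['cx']],[0,c['fy'],c['cy']],[0,0,1]],float)
    n=cv2.undistortPoints(np.array(uv,float).reshape(-1,1,2),K,c['dist_coeffs']).reshape(-1,2)
    A,o=cam_pose(c); return o,(A@np.c_[n,np.ones(len(n))].T).T
def plane(c,uv,z):
    o,d=rays(c,uv); return o+d*((z-o[2])/d[:,2])[:,None]
def tri(c1,u1,c2,u2):
    o1,d1=rays(c1,[u1]);o2,d2=rays(c2,[u2]); d1=d1[0]/np.linalg.norm(d1);d2=d2[0]/np.linalg.norm(d2)
    t=np.linalg.lstsq(np.c_[d1,-d2],o2-o1,rcond=None)[0]; a=o1+t[0]*d1;b=o2+t[1]*d2
    return (a+b)/2,np.linalg.norm(a-b)
def proj(c,P):
    K=np.array([[c['fx'],0,c['cx']],[0,c['fy'],c['cy']],[0,0,1]],float)
    A,o=cam_pose(c); Rm=A.T; return cv2.projectPoints(np.array(P,float).reshape(-1,3),cv2.Rodrigues(Rm)[0],-Rm@o,K,c['dist_coeffs'])[0].reshape(-1,2)
def crop(f,x0,y0,x1,y1,k,out):
    im=cv2.imread('pics/'+f)[y0:y1,x0:x1]; cv2.imwrite('pics/'+out,cv2.resize(im,None,fx=k,fy=k,interpolation=cv2.INTER_CUBIC))
E
python3 - <<'E'
from h import *
crop('top0.png',130,150,330,300,4,'t_left.png')
crop('top0.png',320,120,440,260,4,'t_right.png')
crop('side0.png',140,130,340,280,4,'s_left.png')
E
```

```text
(no output)
```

View pics/t_left.png

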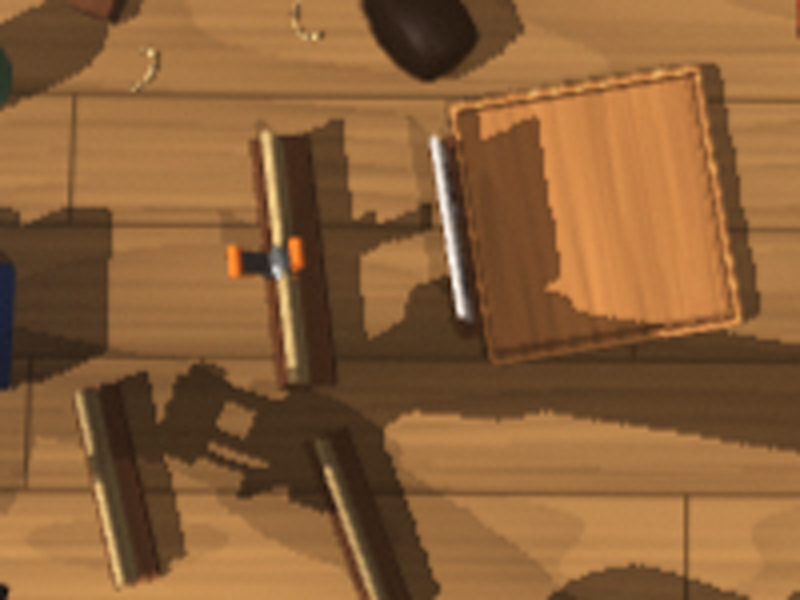

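View pics/t_right.png

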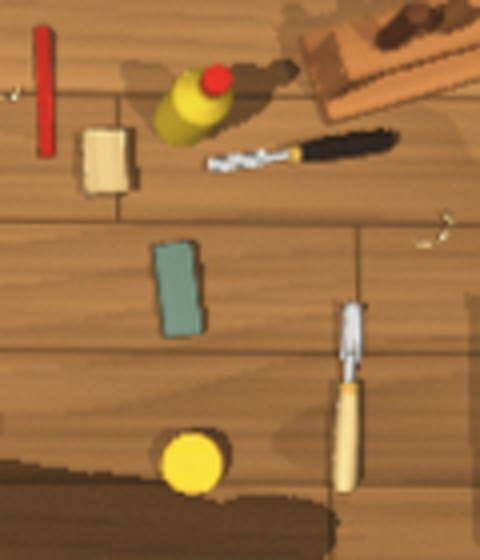

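View pics/s_left.png

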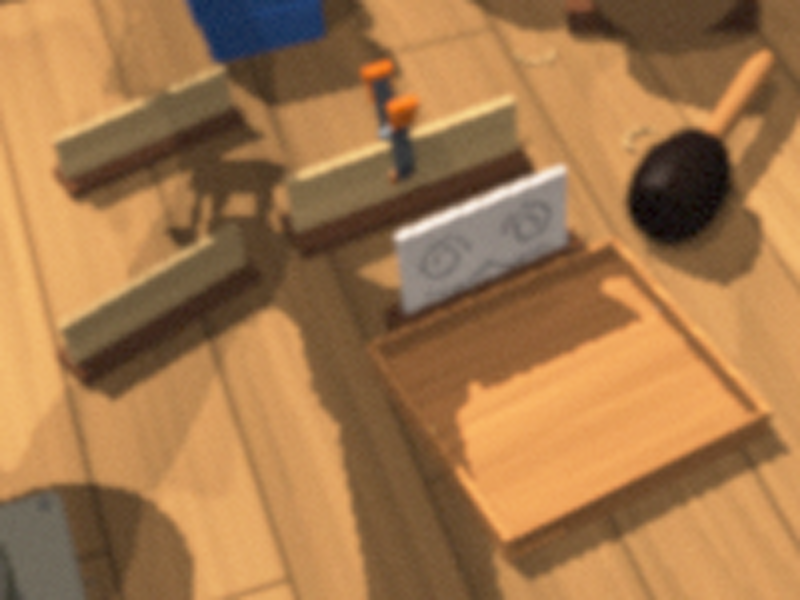

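Run:
```python
from h import *
c=load('top0.png'); s=load('side0.png')
hsv=cv2.cvtColor(c['pixels'],cv2.COLOR_RGB2HSV)
def comp(mask,roi):
    m=np.zeros_like(mask); x0,y0,x1,y1=roi; m[y0:y1,x0:x1]=mask[y0:y1,x0:x1]
    cs,_=cv2.findContours(m,cv2.RETR_EXTERNAL,cv2.CHAIN_APPROX_NONE); k=max(cs,key=cv2.contourArea)
    mm=np.zeros_like(m); cv2.drawContours(mm,[k],-1,255,-1); return np.argwhere(mm)[:,::-1].astype(float)
def rect(P,name):
    r=cv2.minAreaRect((P[:,:2]*1000).astype(np.float32)); print(name,np.round(r,1) if 0 else r)
ye=comp(cv2.inRange(hsv,(20,150,150),(35,255,255)),(350,220,390,255))
rect(plane(c,ye,.026),'tin')
st=comp(cv2.inRange(hsv,(60,30,60),(100,255,255)),(350,170,380,215))
rect(plane(c,st,.018),'stone')
print('stone mean',plane(c,st,.018).mean(0),'tin',plane(c,ye,.026).mean(0))
g=lambda x,y:(320+x/4-.4,120+y/4-.4)
print('gouge butt,ferrule,tip',plane(c,[g(345,491),g(348,385),g(351,302)],.01))
l=lambda x,y:(130+x/4-.4,150+y/4-.4)
print('tray rim corners',plane(c,[l(453,104),l(697,68),l(741,322),l(494,361)],.032))
print('card top ends',plane(c,[l(436,138),l(466,319)],.125))
print('batten top',plane(c,[l(266,133),l(299,381)],.076))
print('batten2',plane(c,[l(82,392),l(124,582)],.076),)
q=lambda x,y:(140+x/4-.4,130+y/4-.4)
print('clip grips', tri(c,l(234,261),s,q(378,70)), tri(c,l(296,252),s,q(403,110)))
```

```text
tin ((409.93145751953125, -280.22125244140625), (55.51302719116211, 53.94894027709961), 44.949440002441406)
stone ((578.0924072265625, -269.5753479003906), (84.79573059082031, 32.454341888427734), 6.502572059631348)
stone mean [ 0.57813067 -0.26959867  0.018     ] tin [ 0.41064946 -0.27952597  0.026     ]
gouge butt,ferrule,tip [[ 0.38636405 -0.42923871  0.01      ]
 [ 0.48774473 -0.43432155  0.01      ]
 [ 0.56805    -0.4389747   0.01      ]]
tray rim corners [[ 0.63377126  0.19346351  0.032     ]
 [ 0.6708438  -0.03788558  0.032     ]
 [ 0.42935912 -0.07993371  0.032     ]
 [ 0.39115063  0.15096587  0.032     ]]
card top ends [[0.5860911  0.19879893 0.125     ]
 [0.426034   0.16956906 0.125     ]]
batten top [[0.59707611 0.35962192 0.076     ]
 [0.37107026 0.32343036 0.076     ]]
batten2 [[0.35981684 0.51779643 0.076     ]
 [0.19173242 0.47391043 0.076     ]]
clip grips (array([0.47462244, 0.37057158, 0.13762768]), np.float64(0.0006670595392732936)) (array([0.48223853, 0.31895029, 0.12954696]), np.float64(0.0021684782273060704))
```

```bash
cat >> h.py <<'E'
def go(p,yaw,s=None):
    """shift/turn from current pose to TCP p with tool down and tool-y yaw (deg)"""
    s=s or read_state(); T=R.from_quat(s['eef_rot'])
    y=np.radians(yaw); Y=np.array([np.cos(y),np.sin(y),0]); Z=np.array([0,0,-1.]); G=R.from_matrix(np.c_[np.cross(Y,Z),Y,Z])
    d=T.inv().apply(np.array(p)-s['ee_pos']); w=(T.inv()*G).as_rotvec()
    Yc=T.as_matrix()[:,1]
    print('t',round(s['time'],2),'pos',np.round(s['ee_pos'],4),'yaw',round(np.degrees(np.arctan2(Yc[1],Yc[0])),2),'tilt',np.round(T.as_matrix()[:2,2],4),'w',round(s['width'],4),'F',np.round(s['ft_force'],1),'j',np.round(s['joint_positions'],2))
    print('shift',np.round(d,4),'turn',np.round(w,4))
E
python3 - <<'E'
from h import *
go([.5,.15,.3],20)
go([.452,-.4327,.25],-93)
E
```

```text
t 0.15 pos [0.2088 0.5889 0.2916] yaw 70.48 tilt [-0.0003 -0.001 ] w 0.0871 F [-0.2 -0.3  0.2] j [-1.25  0.33 -0.06  1.46  0.02  1.35 -0.09]
shift [-0.4211 -0.3164 -0.008 ] turn [-1.00e-03  5.00e-04  8.81e-01]
t 0.15 pos [0.2088 0.5889 0.2916] yaw 70.48 tilt [-0.0003 -0.001 ] w 0.0871 F [-0.2 -0.3  0.2] j [-1.25  0.33 -0.06  1.46  0.02  1.35 -0.09]
shift [-0.5706 -0.8815  0.0426] turn [-1.0000e-04  1.6000e-03  2.8533e+00]
```

Candidates (top picture): the gouge is the pale handle at (407,220), not the black chisel (398,158) or the rack tools (430–490,115). The stone is grey-green at (364,190), not the offcut (347,160). The tin is at (368,236), not the glue (371,146). The stand is the 229 mm batten at (203,212) carrying the clip, not the shorter battens at (158,270) and (220,282). The crops confirm these choices.

Emit:
arm_command([
  [100, [-0.421, -0.316, -0.008], [0, 0, 0.88]],
  [100, [-0.421, -0.316, -0.008], [0, 0, 0.88]],
  [100, [-0.421, -0.316, -0.008], [0, 0, 0.88]],
  [100, [-0.421, -0.316, -0.008], [0, 0, 0.88]],
  [100, [-0.421, -0.316, -0.008], [0, 0, 0.88]],
  [100, [-0.421, -0.316, -0.008], [0, 0, 0.88]],
  [100, [-0.421, -0.316, -0.008], [0, 0, 0.88]],
  [100, [-0.421, -0.316, -0.008], [0, 0, 0.88]],
  [100, [-0.421, -0.316, -0.008], [0, 0, 0.88]],
  [100, [-0.421, -0.316, -0.008], [0, 0, 0.88]],
], squeeze=25)

```text
time: 0.98
ee_pos: [0.4399, 0.24, 0.2986]
eef_rot: [0.573, 0.819, 0.0, -0.0]
ft_force: [0.2, 1.3, -0.5]
width: 0.0871
```

Run:
```python
from h import *
go([.452,-.4327,.25],-93)
```

```text
t 0.98 pos [0.4399 0.24   0.2986] yaw 20.06 tilt [0.0001 0.0004] w 0.0871 F [ 0.2  1.3 -0.5] j [-0.87  0.05  0.29  1.79 -0.01  1.31 -0.23]
shift [-0.6361 -0.2194  0.0484] turn [-2.0000e-04 -4.0000e-04  1.9732e+00]
```

Emit:
arm_command([
  [100, [-0.636, -0.219, 0.048], [0, 0, 1.973]],
  [100, [-0.636, -0.219, 0.048], [0, 0, 1.973]],
  [100, [-0.636, -0.219, 0.048], [0, 0, 1.973]],
  [100, [-0.636, -0.219, 0.048], [0, 0, 1.973]],
  [100, [-0.636, -0.219, 0.048], [0, 0, 1.973]],
  [100, [-0.636, -0.219, 0.048], [0, 0, 1.973]],
  [100, [-0.636, -0.219, 0.048], [0, 0, 1.973]],
  [100, [-0.636, -0.219, 0.048], [0, 0, 1.973]],
  [100, [-0.636, -0.219, 0.048], [0, 0, 1.973]],
  [100, [-0.636, -0.219, 0.048], [0, 0, 1.973]],
])

```text
time: 1.82
ee_pos: [0.4464, -0.1756, 0.269]
eef_rot: [0.945, 0.326, 0.001, -0.0]
ft_force: [1.2, 0.7, 0.2]
width: 0.0871
```

Run:
```python
from h import *
go([.452,-.4327,.25],-93)
```

```text
t 1.82 pos [ 0.4464 -0.1756  0.269 ] yaw -51.92 tilt [0.0009 0.0005] w 0.0871 F [1.2 0.7 0.2] j [-0.44 -0.    0.73  1.9   0.    1.25 -0.62]
shift [-0.1542  0.2058  0.0188] turn [-2.00e-04 -1.10e-03  7.17e-01]
```

Emit:
arm_command([
  [100, [-0.154, 0.206, 0.019], [0, 0, 0.717]],
  [100, [-0.154, 0.206, 0.019], [0, 0, 0.717]],
  [100, [-0.154, 0.206, 0.019], [0, 0, 0.717]],
  [100, [-0.154, 0.206, 0.019], [0, 0, 0.717]],
  [100, [-0.154, 0.206, 0.019], [0, 0, 0.717]],
  [100, [-0.154, 0.206, 0.019], [0, 0, 0.717]],
  [100, [-0.154, 0.206, 0.019], [0, 0, 0.717]],
  [100, [-0.154, 0.206, 0.019], [0, 0, 0.717]],
  [100, [-0.154, 0.206, 0.019], [0, 0, 0.717]],
  [100, [-0.154, 0.206, 0.019], [0, 0, 0.717]],
])

```text
time: 2.65
ee_pos: [0.455, -0.4293, 0.2498]
eef_rot: [1.0, -0.022, 0.0, -0.001]
ft_force: [-0.5, 0.7, -0.4]
width: 0.087
```

Run:
```python
from h import *
go([.452,-.4327,.075],-93)
snap('wrist','w1.png')
```

```text
t 2.65 pos [ 0.455  -0.4293  0.2498] yaw -92.52 tilt [0.0004 0.0011] w 0.087 F [-0.5  0.7 -0.4] j [ 0.01  0.48  0.91  1.56 -0.39  1.3  -0.64]
shift [-0.0029  0.0037  0.1748] turn [-0.0011 -0.0004  0.0083]
```

View pics/w1.png

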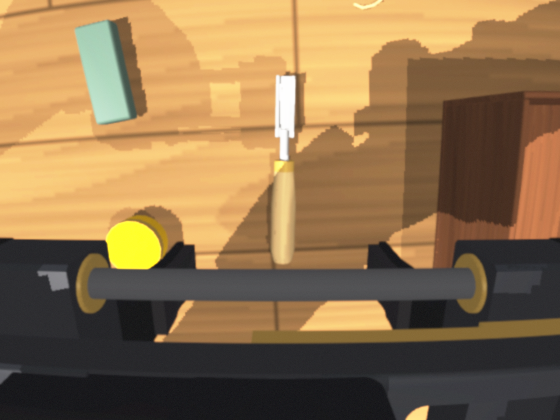

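The wrist view shows the gouge with its butt at (282,262), handle end at (285,162) and blade tip at (287,75). The stone is at (106,72) and the tin at (135,245).

Run:
```python
from h import *
c=load('w1.png')
P=plane(c,[(282,263),(285,162),(287,75)],.012); print(P)
d=P[2]-P[0]; print(np.linalg.norm(d),np.degrees(np.arctan2(d[1],d[0])),'grip',P[0]+.065*d/np.linalg.norm(d))
print(plane(c,[(77,29),(110,20),(136,115),(102,124)],.018))
go([.452,-.4327,.075],-93)
```

```text
[[ 0.3846326  -0.42685516  0.012     ]
 [ 0.48769231 -0.43421845  0.012     ]
 [ 0.56656459 -0.43935097  0.012     ]]
0.1823606145859414 -3.929130051505583 grip [ 0.44947982 -0.43130912  0.012     ]
[[ 0.61860421 -0.25212556  0.018     ]
 [ 0.6230638  -0.28427161  0.018     ]
 [ 0.53856521 -0.29868226  0.018     ]
 [ 0.53265066 -0.26468381  0.018     ]]
t 2.7 pos [ 0.4552 -0.429   0.2501] yaw -92.5 tilt [0.001  0.0012] w 0.0867 F [ 0.6 -0.1  1. ] j [ 0.01  0.48  0.91  1.56 -0.39  1.3  -0.64]
shift [-0.0032  0.004   0.1751] turn [-0.0012 -0.0009  0.0088]
```

Emit:
arm_command([
  [100, [-0.005, 0.003, 0.025], [0, 0, 0.019]],
  [100, [-0.005, 0.003, 0.055], [0, 0, 0.019]],
  [100, [-0.005, 0.003, 0.085], [0, 0, 0.019]],
  [100, [-0.005, 0.003, 0.115], [0, 0, 0.019]],
  [100, [-0.005, 0.003, 0.14], [0, 0, 0.019]],
  [100, [-0.005, 0.003, 0.16], [0, 0, 0.019]],
  [100, [-0.005, 0.003, 0.172], [0, 0, 0.019]],
  [100, [-0.005, 0.003, 0.177], [0, 0, 0.019]],
  [100, [-0.005, 0.003, 0.178], [0, 0, 0.019]],
  [60, [-0.005, 0.003, 0.178], [0, 0, 0.019]],
])

```text
time: 3.53
ee_pos: [0.4499, -0.4334, 0.0729]
eef_rot: [0.999, -0.032, 0.001, 0.0]
ft_force: [0.1, 0.5, 0.4]
width: 0.085
```

Emit:
arm_command([
  [40, [0, 0, 0], [0, 0, 0]],
  [30, [0, 0, 0], [0, 0, 0]],
  [20, [0, 0, 0], [0, 0, 0]],
  [10, [0, 0, 0], [0, 0, 0]],
  [10, [0, 0, 0], [0, 0, 0]],
  [10, [0, 0, 0], [0, 0, 0]],
  [10, [0, 0, 0], [0, 0, 0]],
  [10, [0, 0, 0], [0, 0, 0]],
  [10, [0, 0, -0.01], [0, 0, 0]],
  [10, [0, 0, -0.03], [0, 0, 0]],
], squeeze=25)

```text
time: 4.37
ee_pos: [0.4484, -0.4324, 0.1006]
eef_rot: [0.999, -0.033, -0.002, -0.001]
ft_force: [0.3, -0.4, -0.4]
width: 0.0217
```

Run:
```python
from h import *
a=np.radians(10);c,s=np.cos(a),np.sin(a)
T=lambda x,y:np.array([.531+c*x-s*y,.057+s*x+c*y])
for n,x,y in [('gouge',-25,-60),('stone',-60,12),('tin',62,15)]: print(n,T(x/1000,y/1000))
go([*T(-.025,-.06),.19],-80)
```

```text
gouge [ 0.5167987  -0.00642967]
stone [0.46982776 0.0583988 ]
tin [0.58945336 0.0825383 ]
t 4.37 pos [ 0.4484 -0.4324  0.1006] yaw -93.74 tilt [-0.0032  0.0024] w 0.0217 F [ 0.3 -0.4 -0.4] j [ 0.09  0.64  0.81  1.69 -0.52  1.05 -0.56]
shift [ 0.0402 -0.4297 -0.0886] turn [-0.0026  0.0031 -0.2397]
```

Emit:
arm_command([
  [10, [0, 0, -0.03], [0, 0, 0]],
  [10, [0, -0.01, -0.06], [0, 0, 0]],
  [10, [0.005, -0.035, -0.085], [0, 0, -0.02]],
  [10, [0.01, -0.07, -0.089], [0, 0, -0.05]],
  [10, [0.015, -0.105, -0.089], [0, 0, -0.08]],
  [10, [0.02, -0.14, -0.089], [0, 0, -0.11]],
  [10, [0.024, -0.175, -0.089], [0, 0, -0.14]],
  [10, [0.028, -0.21, -0.089], [0, 0, -0.17]],
  [10, [0.032, -0.245, -0.089], [0, 0, -0.2]],
  [10, [0.036, -0.28, -0.089], [0, 0, -0.24]],
])

```text
time: 5.2
ee_pos: [0.5034, -0.1548, 0.1917]
eef_rot: [0.996, 0.088, 0.0, -0.0]
ft_force: [1.7, 0.1, -0.3]
width: 0.0089
```

Run:
```python
from h import *
go([.5168,-.0064,.11],-80)
```

```text
t 5.2 pos [ 0.5034 -0.1548  0.1917] yaw -79.93 tilt [0.0009 0.0004] w 0.0089 F [ 1.7  0.1 -0.3] j [-0.55  0.26  0.87  1.88 -0.22  1.1  -0.99]
shift [ 0.039  -0.1438  0.0817] turn [-0.0003 -0.001   0.0012]
```

Width 8.9 mm = the gouge slipped out. Look.

Run:
```python
from h import *
snap('top','t2.png'); snap('side','s2.png')
crop('top0.png' and 't2.png',300,110,450,270,4,'t2c.png')
```

```text
(no output)
```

View pics/t2c.png

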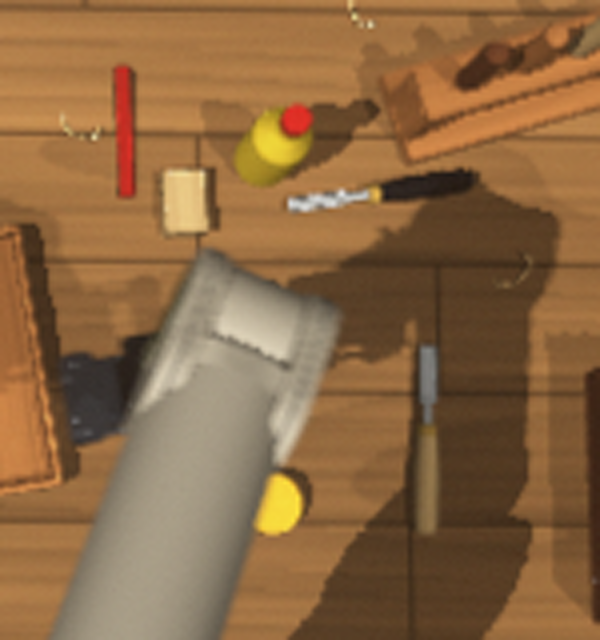

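View pics/s2.png

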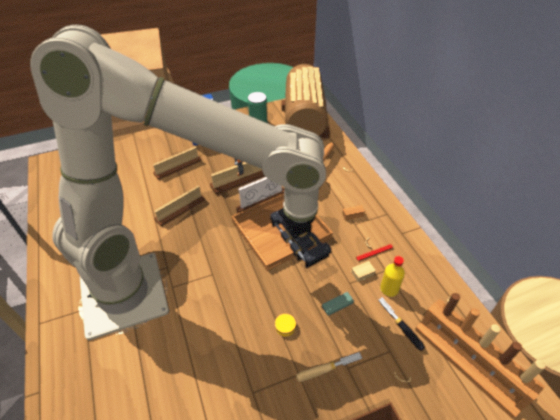

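Run:
```python
from h import *
c=load('t2.png')
P=plane(c,[(300+427/4-.4,110+533/4-.4),(300+428/4-.4,110+345/4-.4)],.012);print(P)
d=P[1]-P[0]; print(np.linalg.norm(d),np.degrees(np.arctan2(d[1],d[0])),'grip',P[0]+.065*d/np.linalg.norm(d))
go([.45,-.432,.13],-93.5)
```

```text
[[ 0.3844524  -0.43046744  0.012     ]
 [ 0.56483877 -0.43535279  0.012     ]]
0.1804525192158925 -1.5513474854913754 grip [ 0.44942857 -0.43222717  0.012     ]
t 5.3 pos [ 0.505  -0.1502  0.1913] yaw -79.43 tilt [0.0006 0.0029] w 0.0083 F [ 0.2 -0.6 -0.2] j [-0.55  0.26  0.86  1.88 -0.22  1.1  -0.98]
shift [-0.1058  0.2671  0.0604] turn [-0.0028 -0.0007  0.2456]
```

The gouge was never lifted: the fingers close at only about 80 mm/s and hadn't met it yet. It still lies where it was, with its butt at (427,532) and tip at (428,345) in the crop. Going back with a longer close.

Emit:
arm_command([
  [60, [-0.106, 0.266, 0.06], [0, 0, 0.228]],
  [60, [-0.106, 0.266, 0.06], [0, 0, 0.228]],
  [60, [-0.106, 0.266, 0.06], [0, 0, 0.228]],
  [60, [-0.106, 0.266, 0.06], [0, 0, 0.228]],
  [60, [-0.106, 0.266, 0.06], [0, 0, 0.228]],
  [60, [-0.106, 0.266, 0.06], [0, 0, 0.228]],
  [60, [-0.106, 0.266, 0.06], [0, 0, 0.228]],
  [60, [-0.106, 0.266, 0.06], [0, 0, 0.228]],
  [60, [-0.106, 0.266, 0.06], [0, 0, 0.228]],
  [60, [-0.106, 0.266, 0.06], [0, 0, 0.228]],
])

```text
time: 6.13
ee_pos: [0.4449, -0.4372, 0.1311]
eef_rot: [1.0, -0.027, -0.0, -0.0]
ft_force: [1.1, 0.1, -0.8]
width: 0.0519
```

Run:
```python
from h import *
go([.45,-.432,.072],-92.5)
```

```text
t 6.13 pos [ 0.4449 -0.4372  0.1311] yaw -93.12 tilt [-0.      0.0001] w 0.0519 F [ 1.1  0.1 -0.8] j [ 0.08  0.6   0.84  1.67 -0.49  1.09 -0.56]
shift [ 0.0048 -0.0055  0.0591] turn [-0.0001  0.0001 -0.0108]
```

Emit:
arm_command([
  [60, [0.005, -0.005, 0.02], [0, 0, -0.01]],
  [60, [0.005, -0.005, 0.04], [0, 0, -0.01]],
  [60, [0.005, -0.005, 0.053], [0, 0, -0.01]],
  [60, [0.005, -0.005, 0.059], [0, 0, -0.01]],
  [40, [0.005, -0.005, 0.059], [0, 0, -0.01]],
  [15, [0.005, -0.005, 0.059], [0, 0, -0.01]],
  [15, [0.005, -0.005, 0.059], [0, 0, -0.01]],
  [15, [0.005, -0.005, 0.059], [0, 0, -0.01]],
  [15, [0.005, -0.005, 0.059], [0, 0, -0.01]],
  [15, [0.005, -0.005, 0.059], [0, 0, -0.01]],
], squeeze=25)

```text
time: 6.97
ee_pos: [0.4508, -0.432, 0.0723]
eef_rot: [1.0, -0.022, 0.0, -0.0]
ft_force: [0.1, 0.8, 3.6]
width: 0.0239
```

Emit:
arm_command([
  [15, [0, 0, 0], [0, 0, 0]],
  [15, [0, 0, 0], [0, 0, 0]],
  [15, [0, 0, 0], [0, 0, 0]],
  [15, [0, 0, 0], [0, 0, 0]],
  [15, [0, 0, -0.005], [0, 0, 0]],
  [15, [0, 0, -0.02], [0, 0, 0]],
  [15, [0, 0, -0.04], [0, 0, 0]],
  [15, [0, 0, -0.07], [0, 0, 0]],
  [15, [0, 0, -0.095], [0, 0, 0]],
  [15, [0, 0, -0.11], [0, 0, 0]],
])

```text
time: 7.8
ee_pos: [0.4506, -0.433, 0.1858]
eef_rot: [1.0, -0.022, 0.001, 0.001]
ft_force: [0.0, -0.8, -0.8]
width: 0.0238
```

Run:
```python
from h import *
snap('wrist','w3.png')
go([.5168,-.0064,.19],-80)
```

```text
t 7.85 pos [ 0.4512 -0.4338  0.1879] yaw -92.52 tilt [ 0.0048 -0.0038] w 0.024 F [ 1.9 -2.   0.4] j [ 0.04  0.54  0.88  1.63 -0.44  1.18 -0.6 ]
shift [ 0.0467 -0.4298 -0.0034] turn [ 0.0041 -0.0046 -0.2186]
```

View pics/w3.png

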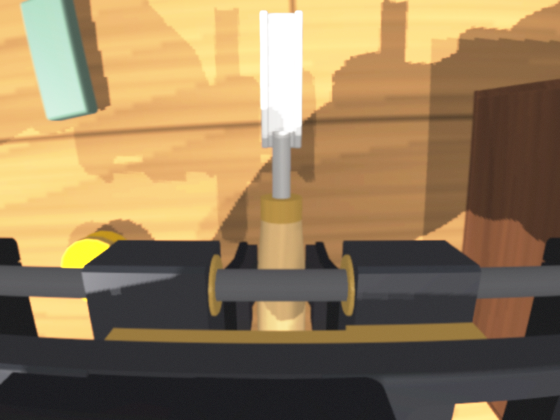

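The gouge is gripped (24 mm, lifted), with the blade up the middle of the picture from (282,200) to (280,12). Carrying it to the tray.

Emit:
arm_command([
  [15, [0.003, -0.015, -0.003], [0, 0, -0.01]],
  [15, [0.007, -0.045, -0.003], [0, 0, -0.03]],
  [15, [0.011, -0.085, -0.003], [0, 0, -0.05]],
  [15, [0.015, -0.125, -0.003], [0, 0, -0.07]],
  [15, [0.02, -0.165, -0.003], [0, 0, -0.09]],
  [15, [0.024, -0.205, -0.003], [0, 0, -0.11]],
  [15, [0.028, -0.245, -0.003], [0, 0, -0.13]],
  [15, [0.032, -0.285, -0.003], [0, 0, -0.15]],
  [15, [0.036, -0.325, -0.003], [0, 0, -0.17]],
  [15, [0.04, -0.365, -0.003], [0, 0, -0.19]],
])

```text
time: 8.68
ee_pos: [0.506, -0.0673, 0.1854]
eef_rot: [0.997, 0.074, 0.0, -0.0]
ft_force: [0.9, -1.2, -0.7]
width: 0.0235
```

Emit:
arm_command([
  [15, [-0.01, -0.03, 0], [0, 0, -0.01]],
  [15, [-0.006, -0.055, 0], [0, 0, -0.02]],
  [15, [-0.006, -0.065, 0], [0, 0, -0.028]],
  [15, [-0.006, -0.066, 0], [0, 0, -0.028]],
  [15, [-0.006, -0.066, 0.01], [0, 0, -0.028]],
  [15, [-0.006, -0.066, 0.03], [0, 0, -0.028]],
  [15, [-0.006, -0.066, 0.045], [0, 0, -0.028]],
  [15, [-0.006, -0.066, 0.06], [0, 0, -0.028]],
  [15, [-0.006, -0.066, 0.07], [0, 0, -0.028]],
  [15, [-0.006, -0.066, 0.075], [0, 0, -0.028]],
])

```text
time: 9.52
ee_pos: [0.49, -0.0066, 0.1083]
eef_rot: [0.996, 0.086, -0.001, 0.001]
ft_force: [-0.1, 0.4, -1.0]
width: 0.0241
```

Run:
```python
from h import *
snap('wrist','w4.png')
go([.5168,-.0064,.078],-80)
```

```text
t 9.57 pos [ 0.4899 -0.0063  0.1082] yaw -80.12 tilt [-0.0021 -0.0014] w 0.0241 F [-0.2  1.2 -2.5] j [-0.76  0.29  0.77  2.04 -0.26  0.91 -1.25]
shift [0.0265 0.0047 0.0302] turn [ 0.001   0.0023 -0.002 ]
```

View pics/w4.png

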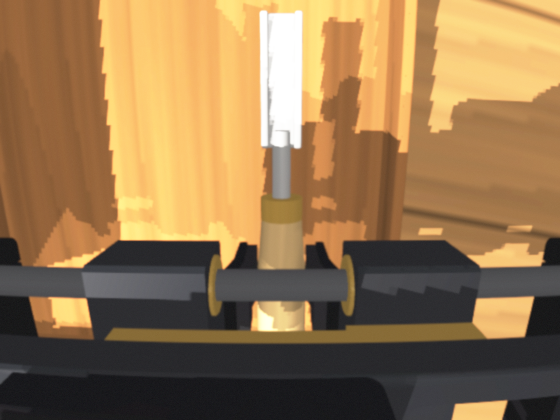

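Emit:
arm_command([
  [15, [0.01, 0.002, 0], [0, 0, 0]],
  [15, [0.02, 0.004, 0], [0, 0, 0]],
  [15, [0.0265, 0.0045, 0], [0, 0, 0]],
  [15, [0.0265, 0.0045, 0.008], [0, 0, 0]],
  [15, [0.0265, 0.0045, 0.016], [0, 0, 0]],
  [15, [0.0265, 0.0045, 0.022], [0, 0, 0]],
  [15, [0.0265, 0.0045, 0.026], [0, 0, 0]],
  [15, [0.0265, 0.0045, 0.028], [0, 0, 0]],
  [15, [0.0265, 0.0045, 0.03], [0, 0, 0]],
  [15, [0.0265, 0.0045, 0.03], [0, 0, 0]],
])

```text
time: 10.4
ee_pos: [0.5173, -0.0045, 0.0796]
eef_rot: [0.996, 0.087, -0.0, -0.0]
ft_force: [0.5, 0.4, -1.8]
width: 0.0239
```

Run:
```python
from h import *
go([.5168,-.0064,.078],-80)
```

```text
t 10.4 pos [ 0.5173 -0.0045  0.0796] yaw -79.99 tilt [-0.0004  0.    ] w 0.0239 F [ 0.5  0.4 -1.8] j [-0.7   0.41  0.72  1.99 -0.35  0.87 -1.18]
shift [-0.0009  0.0018  0.0016] turn [-0.0001  0.0004  0.0002]
```

Emit:
arm_command([
  [15, [-0.001, 0, 0.001], [0, 0, 0]],
  [15, [-0.001, 0, 0.0018], [0, 0, 0]],
  [15, [-0.001, 0, 0.0018], [0, 0, 0]],
  [30, [-0.001, 0, 0.0018], [0, 0, 0]],
  [35, [-0.001, 0, 0.0018], [0, 0, 0]],
  [40, [-0.001, 0, 0.0018], [0, 0, 0]],
  [45, [-0.001, 0, 0.0018], [0, 0, 0]],
  [50, [-0.001, 0, 0.0018], [0, 0, 0]],
  [50, [-0.001, 0, 0.0018], [0, 0, 0]],
  [50, [-0.001, 0, 0.0018], [0, 0, 0]],
])

```text
time: 11.23
ee_pos: [0.5166, -0.0046, 0.0781]
eef_rot: [0.996, 0.087, 0.0, -0.0]
ft_force: [-0.0, 0.2, 0.1]
width: 0.0427
```

Run:
```python
from h import *
go([.578,-.272,.13],-82.5)
```

```text
t 11.23 pos [ 0.5166 -0.0046  0.0781] yaw -79.98 tilt [0.0001 0.0001] w 0.0427 F [-0.   0.2  0.1] j [-0.7   0.41  0.72  1.99 -0.35  0.87 -1.18]
shift [ 0.0139  0.274  -0.0519] turn [-0.0001 -0.0001  0.0439]
```

Emit:
arm_command([
  [50, [0, 0, -0.025], [0, 0, 0]],
  [50, [0, 0, -0.06], [0, 0, 0]],
  [65, [0, 0, -0.09], [0, 0, 0.01]],
  [70, [0.003, 0.04, -0.1], [0, 0, 0.02]],
  [70, [0.006, 0.08, -0.1], [0, 0, 0.03]],
  [70, [0.01, 0.12, -0.1], [0, 0, 0.044]],
  [70, [0.012, 0.16, -0.1], [0, 0, 0.044]],
  [70, [0.014, 0.2, -0.1], [0, 0, 0.044]],
  [70, [0.014, 0.24, -0.1], [0, 0, 0.044]],
  [70, [0.014, 0.265, -0.1], [0, 0, 0.044]],
])

```text
time: 12.07
ee_pos: [0.5759, -0.2676, 0.178]
eef_rot: [0.998, 0.064, -0.0, 0.001]
ft_force: [-0.5, -0.1, 1.3]
width: 0.0604
```

Run:
```python
from h import *
snap('wrist','w5.png');snap('top','t5.png');crop('t5.png',220,140,400,260,4,'t5c.png')
go([.578,-.272,.074],-82.5)
```

```text
t 12.17 pos [ 0.5751 -0.269   0.1781] yaw -82.89 tilt [-0.0006 -0.0033] w 0.061 F [-0.1  0.2 -0.3] j [-0.23  0.55  0.81  1.6  -0.42  1.17 -0.78]
shift [0.0026 0.003  0.1041] turn [ 0.0032  0.001  -0.0068]
```

View pics/w5.png

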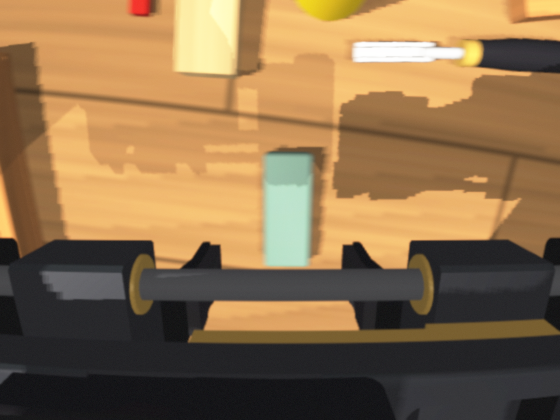

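View pics/t5c.png

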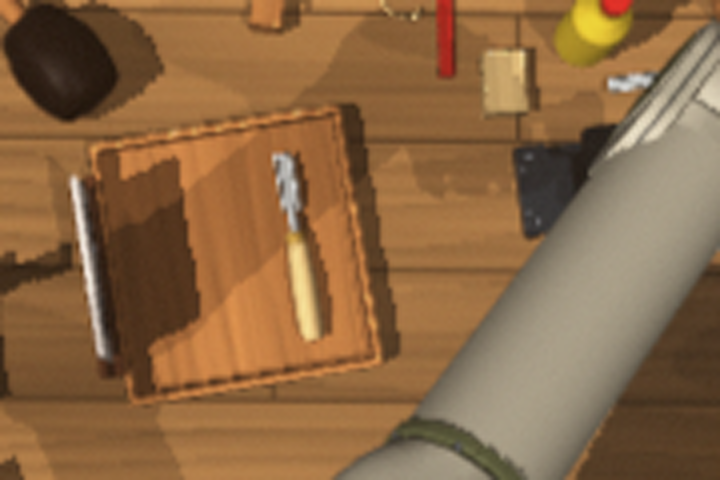

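The gouge lies flat in the tray (crop (285,155)–(315,340)). In the wrist view the stone's visible top spans columns 265–314, rows 153–265.

Run:
```python
from h import *
c=load('w5.png')
print(plane(c,[(265,155),(313,155),(264,264),(310,264)],.018))
print(plane(c,[(289,210),(288,180),(287,262)],.018))
```

```text
[[ 0.6203503  -0.25050218  0.018     ]
 [ 0.62479761 -0.28498008  0.018     ]
 [ 0.53600719 -0.25955036  0.018     ]
 [ 0.5405707  -0.29540273  0.018     ]]
[[ 0.58185125 -0.273189    0.018     ]
 [ 0.6043304  -0.26943084  0.018     ]
 [ 0.53998233 -0.27724314  0.018     ]]
```

Emit:
arm_command([
  [70, [0.0035, 0.0045, 0.025], [0.003, 0.001, 0]],
  [70, [0.0035, 0.0045, 0.055], [0.003, 0.001, 0]],
  [70, [0.0035, 0.0045, 0.08], [0.003, 0.001, 0]],
  [70, [0.0035, 0.0045, 0.097], [0.003, 0.001, 0]],
  [70, [0.0035, 0.0045, 0.104], [0.003, 0.001, 0]],
  [60, [0.0035, 0.0045, 0.105], [0.003, 0.001, 0]],
  [50, [0.0035, 0.0045, 0.105], [0.003, 0.001, 0]],
  [30, [0.0035, 0.0045, 0.105], [0.003, 0.001, 0]],
  [30, [0.0035, 0.0045, 0.105], [0.003, 0.001, 0]],
  [30, [0.0035, 0.0045, 0.105], [0.003, 0.001, 0]],
], squeeze=30)

```text
time: 13.0
ee_pos: [0.5812, -0.2677, 0.0744]
eef_rot: [0.998, 0.065, 0.001, -0.001]
ft_force: [0.4, -0.2, 4.0]
width: 0.0355
```

Emit:
arm_command([
  [30, [0, 0, 0], [0, 0, 0]],
  [30, [0, 0, 0], [0, 0, 0]],
  [30, [0, 0, 0], [0, 0, 0]],
  [30, [0, 0, -0.005], [0, 0, 0]],
  [30, [0, 0, -0.02], [0, 0, 0]],
  [30, [0, 0, -0.04], [0, 0, 0]],
  [30, [0, 0, -0.07], [0, 0, 0]],
  [30, [0, 0, -0.095], [0, 0, 0]],
  [30, [0, 0, -0.11], [0, 0, 0]],
  [30, [0, 0, -0.11], [0, 0, 0]],
])

```text
time: 13.83
ee_pos: [0.5816, -0.2685, 0.1877]
eef_rot: [0.998, 0.065, 0.003, -0.001]
ft_force: [-0.0, -0.4, -2.7]
width: 0.0357
```

Run:
```python
from h import *
snap('wrist','w6.png')
go([.470,.0584,.185],-80)
```

```text
t 13.88 pos [ 0.581  -0.2678  0.1853] yaw -82.51 tilt [0.0038 0.0026] w 0.0356 F [-0.2 -0.4 -3.6] j [-0.23  0.55  0.81  1.58 -0.42  1.19 -0.77]
shift [-0.0675 -0.3379  0.0008] turn [-0.002  -0.0042 -0.0438]
```

View pics/w6.png

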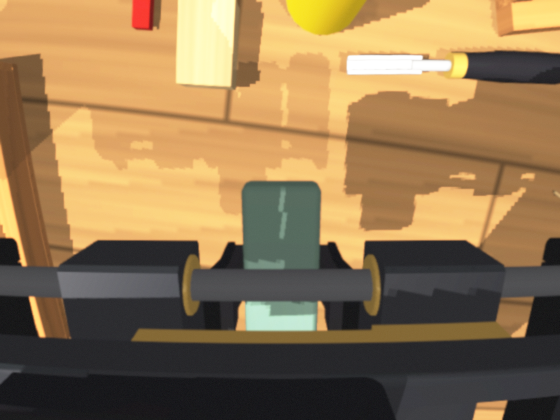

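The stone is held squarely (width 35.6 mm, columns 243–320).

Emit:
arm_command([
  [30, [-0.003, -0.015, 0], [0, 0, 0]],
  [30, [-0.009, -0.045, 0], [0, 0, -0.01]],
  [30, [-0.017, -0.085, 0], [0, 0, -0.02]],
  [30, [-0.025, -0.125, 0], [0, 0, -0.02]],
  [30, [-0.033, -0.165, 0], [0, 0, -0.03]],
  [30, [-0.041, -0.205, 0], [0, 0, -0.03]],
  [30, [-0.049, -0.245, 0], [0, 0, -0.04]],
  [30, [-0.057, -0.285, 0], [0, 0, -0.044]],
  [30, [-0.064, -0.32, 0], [0, 0, -0.044]],
  [30, [-0.0675, -0.338, 0], [0, 0, -0.044]],
])

```text
time: 14.72
ee_pos: [0.467, 0.0631, 0.1831]
eef_rot: [0.996, 0.09, -0.001, -0.002]
ft_force: [-0.1, 0.7, -1.7]
width: 0.0358
```

Run:
```python
from h import *
go([.470,.0584,.0804],-80)
```

```text
t 14.72 pos [0.467  0.0631 0.1831] yaw -79.7 tilt [-0.0018  0.0041] w 0.0358 F [-0.1  0.7 -1.7] j [-0.97  0.09  0.79  2.02 -0.08  1.06 -1.54]
shift [0.0022 0.0056 0.1026] turn [-0.0043  0.001   0.0052]
```

Emit:
arm_command([
  [30, [0.002, 0.005, 0.015], [0, 0, 0.004]],
  [30, [0.002, 0.005, 0.035], [0, 0, 0.004]],
  [30, [0.002, 0.005, 0.055], [0, 0, 0.004]],
  [30, [0.002, 0.005, 0.072], [0, 0, 0.004]],
  [30, [0.002, 0.005, 0.085], [0, 0, 0.004]],
  [30, [0.002, 0.005, 0.094], [0, 0, 0.004]],
  [30, [0.002, 0.005, 0.099], [0, 0, 0.004]],
  [30, [0.002, 0.005, 0.101], [0, 0, 0.004]],
  [30, [0.002, 0.005, 0.102], [0, 0, 0.004]],
  [30, [0.002, 0.005, 0.102], [0, 0, 0.004]],
])

```text
time: 15.55
ee_pos: [0.4726, 0.0546, 0.0824]
eef_rot: [0.996, 0.085, 0.001, -0.002]
ft_force: [-0.3, -0.0, -1.5]
width: 0.0355
```

Run:
```python
from h import *
go([.470,.0584,.0804],-80)
```

```text
t 15.55 pos [0.4726 0.0546 0.0824] yaw -80.22 tilt [0.0011 0.0034] w 0.0355 F [-0.3 -0.  -1.5] j [-0.87  0.31  0.74  2.09 -0.28  0.84 -1.36]
shift [-0.0019 -0.0042  0.002 ] turn [-0.0032 -0.0016 -0.0038]
```

Emit:
arm_command([
  [30, [0, 0, 0.001], [-0.003, 0, 0]],
  [30, [0, 0, 0.0022], [-0.003, 0, 0]],
  [30, [0, 0, 0.0022], [-0.003, 0, 0]],
  [42, [0, 0, 0.0022], [-0.003, 0, 0]],
  [45, [0, 0, 0.0022], [-0.003, 0, 0]],
  [50, [0, 0, 0.0022], [-0.003, 0, 0]],
  [55, [0, 0, 0.0022], [-0.003, 0, 0]],
  [57, [0, 0, 0.0022], [-0.003, 0, 0]],
  [57, [0, 0, 0.0022], [-0.003, 0, 0]],
  [57, [0, 0, 0.0022], [-0.003, 0, 0]],
])

```text
time: 16.38
ee_pos: [0.4723, 0.0546, 0.0798]
eef_rot: [0.996, 0.085, 0.001, -0.0]
ft_force: [-0.2, 0.3, 1.0]
width: 0.0488
```

Run:
```python
from h import *
go([.410,-.280,.19],-81)
```

```text
t 16.38 pos [0.4723 0.0546 0.0798] yaw -80.21 tilt [0.0011 0.0002] w 0.0488 F [-0.2  0.3  1. ] j [-0.87  0.31  0.74  2.09 -0.28  0.84 -1.36]
shift [-0.1182  0.3191 -0.1103] turn [-0.     -0.0011  0.0137]
```

Emit:
arm_command([
  [57, [0, 0, -0.02], [0, 0, 0]],
  [57, [0, 0, -0.05], [0, 0, 0]],
  [90, [0, 0, -0.085], [0, 0, 0]],
  [90, [-0.01, 0.035, -0.11], [0, 0, 0.014]],
  [90, [-0.025, 0.075, -0.11], [0, 0, 0.014]],
  [90, [-0.04, 0.11, -0.11], [0, 0, 0.014]],
  [90, [-0.053, 0.147, -0.11], [0, 0, 0.014]],
  [90, [-0.067, 0.185, -0.11], [0, 0, 0.014]],
  [90, [-0.08, 0.222, -0.11], [0, 0, 0.014]],
  [90, [-0.095, 0.26, -0.11], [0, 0, 0.014]],
])

```text
time: 17.22
ee_pos: [0.4224, -0.2193, 0.1901]
eef_rot: [0.997, 0.079, 0.001, -0.0]
ft_force: [1.1, 0.6, 0.6]
width: 0.0777
```

Run:
```python
from h import *
snap('wrist','w7.png'); snap('top','t7.png');crop('t7.png',220,140,400,260,4,'t7c.png')
go([.410,-.280,.19],-81)
```

```text
t 17.32 pos [ 0.4205 -0.224   0.1902] yaw -81.5 tilt [ 0.0016 -0.002 ] w 0.0783 F [ 0.5  1.2 -0.9] j [-0.62  0.13  1.09  2.01 -0.13  1.07 -0.9 ]
shift [-0.0187  0.0538  0.0003] turn [ 0.0023 -0.0013 -0.0088]
```

View pics/w7.png

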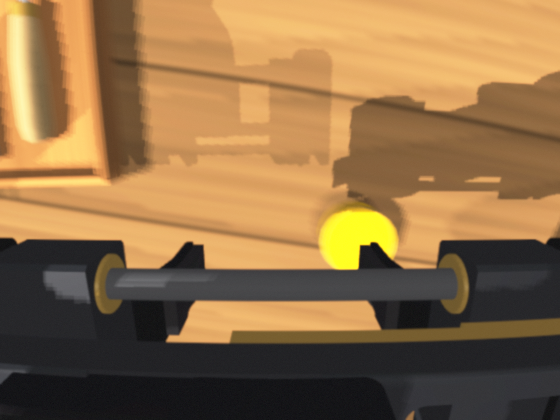

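View pics/t7c.png

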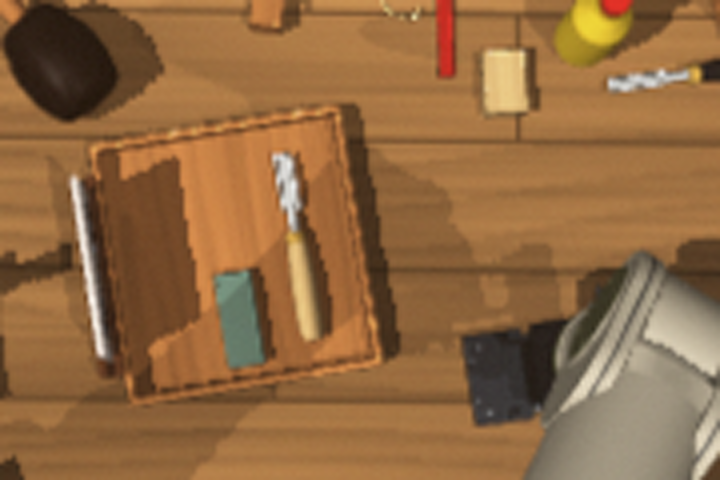

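The stone lies flat beside the gouge (crop (240,318)). In the wrist view the tin spans columns 319–398, with its far edge at row 201.

Run:
```python
from h import *
c=load('w7.png')
P=plane(c,[(319,240),(398,240),(359,201)],.026);print(P)
go([.410,-.280,.076],-81)
```

```text
[[ 0.40779297 -0.2516917   0.026     ]
 [ 0.4174161  -0.31362783  0.026     ]
 [ 0.4433433  -0.27615131  0.026     ]]
t 17.32 pos [ 0.4205 -0.224   0.1902] yaw -81.5 tilt [ 0.0016 -0.002 ] w 0.0783 F [ 0.5  1.2 -0.9] j [-0.62  0.13  1.09  2.01 -0.13  1.07 -0.9 ]
shift [-0.0188  0.0535  0.1143] turn [ 0.0023 -0.0013 -0.0088]
```

Emit:
arm_command([
  [90, [-0.009, 0.027, 0], [0, 0, -0.005]],
  [90, [-0.017, 0.054, 0], [0, 0, -0.009]],
  [90, [-0.017, 0.055, 0.005], [0, 0, -0.009]],
  [90, [-0.017, 0.055, 0.025], [0, 0, -0.009]],
  [90, [-0.017, 0.055, 0.05], [0, 0, -0.009]],
  [90, [-0.017, 0.055, 0.075], [0, 0, -0.009]],
  [90, [-0.017, 0.055, 0.095], [0, 0, -0.009]],
  [90, [-0.017, 0.055, 0.108], [0, 0, -0.009]],
  [90, [-0.017, 0.055, 0.113], [0, 0, -0.009]],
  [90, [-0.017, 0.055, 0.114], [0, 0, -0.009]],
])

```text
time: 18.15
ee_pos: [0.4143, -0.2744, 0.0749]
eef_rot: [0.997, 0.083, -0.0, -0.0]
ft_force: [0.1, -0.4, -1.1]
width: 0.0784
```

Run:
```python
from h import *
go([.412,-.281,.076],-81)
```

```text
t 18.15 pos [ 0.4143 -0.2744  0.0749] yaw -80.5 tilt [-0.0007  0.0006] w 0.0784 F [ 0.1 -0.4 -1.1] j [-0.3   0.44  0.92  2.05 -0.46  0.87 -0.52]
shift [-0.0033  0.0061 -0.0011] turn [-0.0007  0.0006  0.0087]
```

Emit:
arm_command([
  [90, [-0.003, 0.003, -0.001], [0, 0, 0]],
  [90, [-0.003, 0.006, -0.001], [0, 0, 0]],
  [90, [-0.003, 0.006, -0.001], [0, 0, 0]],
  [75, [-0.003, 0.006, -0.001], [0, 0, 0]],
  [65, [-0.003, 0.006, -0.001], [0, 0, 0]],
  [55, [-0.003, 0.006, -0.001], [0, 0, 0]],
  [50, [-0.003, 0.006, -0.001], [0, 0, 0]],
  [50, [-0.003, 0.006, -0.001], [0, 0, 0]],
  [50, [-0.003, 0.006, -0.001], [0, 0, 0]],
  [50, [-0.003, 0.006, -0.001], [0, 0, 0]],
], squeeze=25)

```text
time: 18.98
ee_pos: [0.4129, -0.281, 0.0767]
eef_rot: [0.997, 0.083, 0.001, -0.0]
ft_force: [-0.6, 1.9, 2.6]
width: 0.0557
```

Emit:
arm_command([
  [50, [0, 0, 0], [0, 0, 0]],
  [50, [0, 0, 0], [0, 0, 0]],
  [50, [0, 0, 0], [0, 0, 0]],
  [50, [0, 0, -0.005], [0, 0, 0]],
  [50, [0, 0, -0.02], [0, 0, 0]],
  [50, [0, 0, -0.04], [0, 0, 0]],
  [50, [0, 0, -0.07], [0, 0, 0]],
  [50, [0, 0, -0.095], [0, 0, 0]],
  [50, [0, 0, -0.11], [0, 0, 0]],
  [50, [0, 0, -0.11], [0, 0, 0]],
])

```text
time: 19.82
ee_pos: [0.4136, -0.2825, 0.1896]
eef_rot: [0.997, 0.082, 0.003, 0.001]
ft_force: [0.2, 0.6, -1.5]
width: 0.0554
```

Run:
```python
from h import *
snap('wrist','w8.png')
go([.5895,.0825,.185],-80)
```

```text
t 19.87 pos [ 0.4132 -0.2817  0.1879] yaw -80.5 tilt [ 0.0041 -0.0002] w 0.0552 F [ 0.1 -0.1 -0.9] j [-0.46  0.24  1.09  1.96 -0.24  1.08 -0.67]
shift [ 0.234  -0.3301  0.0035] turn [ 0.0009 -0.004  -0.0087]
```

View pics/w8.png

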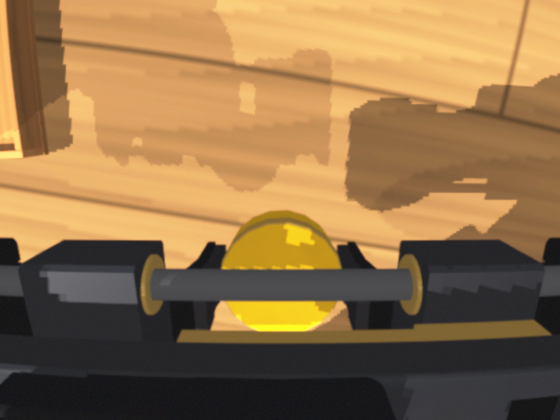

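The tin is held (width 55 mm, columns 222–342).

Emit:
arm_command([
  [50, [0.008, -0.012, 0], [0, 0, 0]],
  [50, [0.025, -0.035, 0], [0, 0, 0]],
  [50, [0.047, -0.067, 0], [0, 0, 0]],
  [50, [0.07, -0.1, 0], [0, 0, 0]],
  [50, [0.093, -0.132, 0], [0, 0, -0.003]],
  [50, [0.116, -0.164, 0], [0, 0, -0.006]],
  [50, [0.139, -0.196, 0], [0, 0, -0.009]],
  [50, [0.162, -0.228, 0], [0, 0, -0.009]],
  [50, [0.185, -0.26, 0], [0, 0, -0.009]],
  [50, [0.208, -0.293, 0], [0, 0, -0.009]],
])

```text
time: 20.7
ee_pos: [0.5694, 0.0437, 0.1854]
eef_rot: [0.996, 0.087, -0.0, 0.0]
ft_force: [0.7, -1.2, -0.6]
width: 0.0554
```

Emit:
arm_command([
  [50, [0.016, -0.023, 0], [0, 0, 0]],
  [50, [0.025, -0.037, 0], [0, 0, 0]],
  [50, [0.025, -0.037, 0.005], [0, 0, 0]],
  [50, [0.025, -0.037, 0.02], [0, 0, 0]],
  [50, [0.025, -0.037, 0.035], [0, 0, 0]],
  [50, [0.025, -0.037, 0.05], [0, 0, 0]],
  [50, [0.025, -0.037, 0.065], [0, 0, 0]],
  [50, [0.025, -0.037, 0.077], [0, 0, 0]],
  [50, [0.025, -0.037, 0.085], [0, 0, 0]],
  [50, [0.025, -0.037, 0.085], [0, 0, 0]],
])

```text
time: 21.53
ee_pos: [0.5865, 0.0818, 0.1001]
eef_rot: [0.996, 0.087, -0.001, 0.0]
ft_force: [0.4, 0.4, -0.8]
width: 0.0555
```

Run:
```python
from h import *
go([.5895,.0825,.0825],-80)
```

```text
t 21.53 pos [0.5865 0.0818 0.1001] yaw -80.05 tilt [-0.0017 -0.001 ] w 0.0555 F [ 0.4  0.4 -0.8] j [-0.84  0.56  0.8   1.78 -0.47  1.   -1.25]
shift [ 0.0031 -0.0002  0.0176] turn [ 0.0007  0.0018 -0.0009]
```

Emit:
arm_command([
  [50, [0.002, 0, 0.005], [0, 0.001, 0]],
  [50, [0.003, 0, 0.011], [0, 0.001, 0]],
  [50, [0.003, 0, 0.015], [0, 0.001, 0]],
  [50, [0.003, 0, 0.017], [0, 0.001, 0]],
  [50, [0.003, 0, 0.0175], [0, 0.001, 0]],
  [50, [0.003, 0, 0.0175], [0, 0.001, 0]],
  [66, [0.003, 0, 0.0175], [0, 0.001, 0]],
  [70, [0.003, 0, 0.0175], [0, 0.001, 0]],
  [76, [0.003, 0, 0.0175], [0, 0.001, 0]],
  [78, [0.003, 0, 0.0175], [0, 0.001, 0]],
])

```text
time: 22.37
ee_pos: [0.5908, 0.0834, 0.0847]
eef_rot: [0.996, 0.087, 0.001, -0.0]
ft_force: [-0.1, 0.1, -0.9]
width: 0.065
```

Emit:
arm_command([
  [78, [0, 0, 0], [0, 0, 0]],
  [78, [0, 0, -0.01], [0, 0, 0]],
  [78, [0, 0, -0.035], [0, 0, 0]],
  [78, [0, 0, -0.07], [0, 0, 0]],
  [78, [0, 0, -0.1], [0, 0, 0]],
  [100, [0, 0, -0.14], [0, 0, 0]],
  [100, [0, 0, -0.17], [0, 0, 0]],
  [100, [-0.02, -0.02, -0.19], [0, 0, 0]],
  [100, [-0.05, -0.05, -0.2], [0, 0, 0]],
  [100, [-0.07, -0.08, -0.2], [0, 0, 0]],
])

```text
time: 23.2
ee_pos: [0.5074, 0.1484, 0.2867]
eef_rot: [0.996, 0.085, 0.002, -0.001]
ft_force: [0.2, 1.6, 1.0]
width: 0.0858
```

Run:
```python
from h import *
snap('wrist','w9.png'); snap('top','t9.png');crop('t9.png',170,140,340,260,4,'t9c.png');snap('side','s9.png')
go([.477,.345,.28],-81)
```

```text
t 23.35 pos [0.5057 0.153  0.2852] yaw -79.63 tilt [0.0018 0.0036] w 0.0866 F [ 0.1 -0.3  0.1] j [-1.24  0.15  0.96  1.77 -0.13  1.28 -1.64]
shift [ 0.0063 -0.194   0.0058] turn [-0.0033 -0.0024  0.0239]
```

View pics/w9.png

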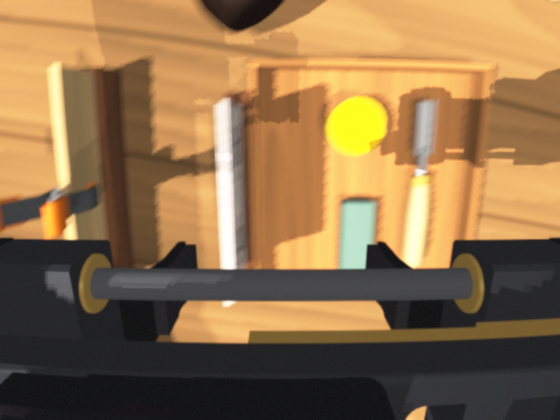

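View pics/t9c.png

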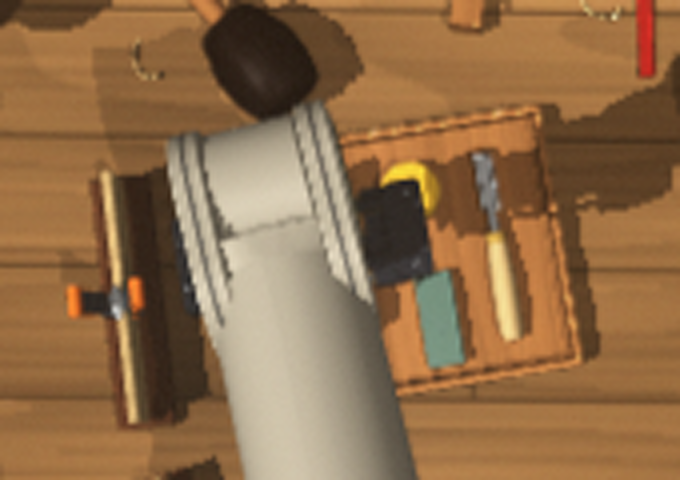

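View pics/s9.png

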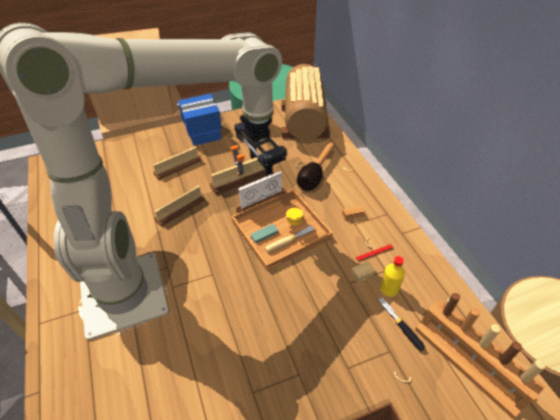

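All three items lie flat, side by side in the tray: wrist view has the tin at (357,125), the stone at (357,232) and the gouge at (420,180). Next, a closer look at the clip.

Emit:
arm_command([
  [100, [-0.01, -0.03, 0.002], [0, 0, 0]],
  [100, [-0.025, -0.065, 0.005], [0, 0, 0.01]],
  [100, [-0.04, -0.1, 0.01], [0, 0, 0.02]],
  [100, [-0.05, -0.13, 0.015], [0, 0, 0.02]],
  [100, [-0.06, -0.16, 0.02], [0, 0, 0.02]],
  [100, [-0.066, -0.18, 0.02], [0, 0, 0.02]],
  [100, [-0.066, -0.19, 0.02], [0, 0, 0.02]],
  [100, [-0.066, -0.19, 0.02], [0, 0, 0.02]],
  [100, [-0.066, -0.19, 0.02], [0, 0, 0.02]],
  [100, [-0.066, -0.19, 0.02], [0, 0, 0.02]],
])

```text
time: 24.18
ee_pos: [0.411, 0.3236, 0.2644]
eef_rot: [0.997, 0.076, 0.001, 0.0]
ft_force: [0.3, -0.9, 0.1]
width: 0.087
```

Run:
```python
from h import *
snap('wrist','w10.png')
go([.477,.345,.28],-81)
```

```text
t 24.23 pos [0.4108 0.3237 0.2644] yaw -81.32 tilt [0.0026 0.0003] w 0.0871 F [ 0.1  0.1 -0.3] j [-1.5   0.14  0.82  1.81 -0.11  1.24 -2.07]
shift [ 0.0687 -0.0111 -0.0154] turn [ 0.0001 -0.0026 -0.0056]
```

View pics/w10.png

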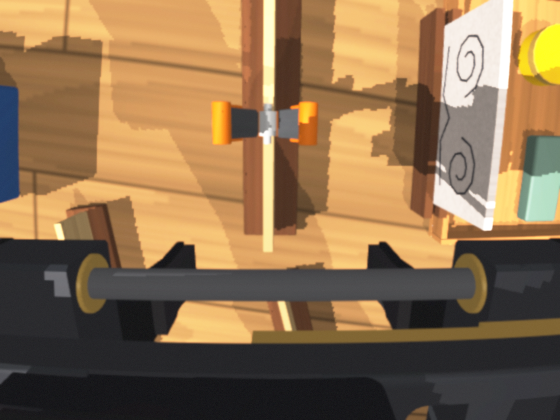

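The clip is clear: orange grips at (221,122) and (308,122). The card's top edge runs from (510,0) to (490,226).

Run:
```python
from h import *
c=load('w10.png'); hsv=cv2.cvtColor(c['pixels'],cv2.COLOR_RGB2HSV)
m=cv2.inRange(hsv,(5,190,150),(16,255,255)); m[:90]=0;m[160:]=0;m[:,:200]=0;m[:,330:]=0
n,l,st,ce=cv2.connectedComponentsWithStats(m)
for i in range(1,n):
    if st[i,4]>50:
        x,y,w,h,a=st[i]; print(st[i],ce[i]); print(plane(c,[(x,y+h/2),(x+w,y+h/2),(x+w/2,y),(x+w/2,y+h)],.138)[:,:2].round(4).tolist())
print('grips',plane(c,[(221.5,122.5),(308.5,122.5)],.137))
P=plane(c,[(269,5),(267.5,249)],.076);print('batten',P,np.degrees(np.arctan2(*(P[0]-P[1])[[1,0]])))
P=plane(c,[(511,10),(488,225)],.125);print('card',P,np.degrees(np.arctan2(*(P[0]-P[1])[[1,0]])))
crop('w10.png',190,80,340,170,5,'w10c.png'); crop('w10.png',400,0,560,240,3,'w10d.png')
```

```text
[222 101  20  43 344] [227.39825581 123.39825581]
[[0.4744, 0.3699], [0.4762, 0.3577], [0.4881, 0.3654], [0.4623, 0.3622]]
[290 102  28  43 600] [307.38833333 127.22166667]
[[0.48, 0.3284], [0.4826, 0.3113], [0.494, 0.3219], [0.4684, 0.3177]]
grips [[0.47434678 0.37040669 0.137     ]
 [0.4823481  0.31711956 0.137     ]]
batten [[0.56462011 0.35593004 0.076     ]
 [0.37355588 0.32953185 0.076     ]] 7.866409939489639
card [[0.57602595 0.19805837 0.125     ]
 [0.43319473 0.17549218 0.125     ]] 8.978066359118134
```

View pics/w10c.png

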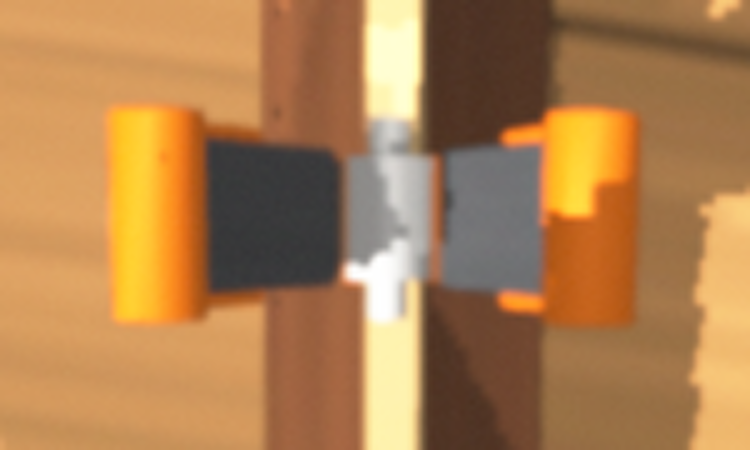

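View pics/w10d.png

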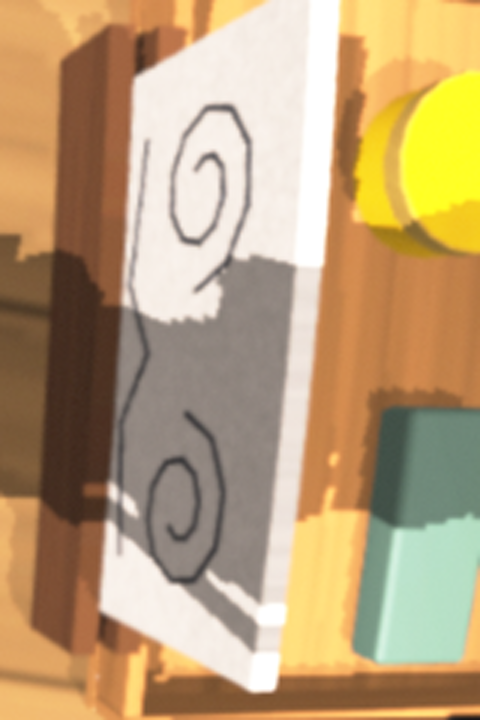

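Emit:
arm_command([
  [100, [0.02, -0.003, 0], [0, 0, 0]],
  [100, [0.045, -0.007, 0], [0, 0, 0]],
  [100, [0.065, -0.01, 0], [0, 0, 0.003]],
  [100, [0.07, -0.01, 0], [0, 0, 0.003]],
  [100, [0.07, -0.01, 0.005], [0, -0.002, 0.003]],
  [100, [0.07, -0.01, 0.015], [0, -0.002, 0.003]],
  [100, [0.07, -0.01, 0.025], [0, -0.002, 0.003]],
  [100, [0.07, -0.01, 0.03], [0, -0.002, 0.003]],
  [100, [0.07, -0.01, 0.03], [0, -0.002, 0.003]],
  [100, [0.07, -0.01, 0.03], [0, -0.002, 0.003]],
])

```text
time: 25.07
ee_pos: [0.4765, 0.3462, 0.234]
eef_rot: [0.997, 0.076, -0.0, 0.0]
ft_force: [-0.3, 0.7, 0.3]
width: 0.087
```

Run:
```python
from h import *
go([.4783,.3440,.187],-81.5)
c=load('w10.png')
P=plane(c,[(487.5,229),(502.8,88.3),(508.3,1.7)],.125);print(P)
s,c=snap('wrist','w11.png'); snap('side','s11.png'); crop('s11.png',190,100,330,205,5,'s11c.png')
go([.4783,.3440,.187],-81.5)
```

```text
t 25.07 pos [0.4765 0.3462 0.234 ] yaw -81.28 tilt [-0.0006 -0.0001] w 0.087 F [-0.3  0.7  0.3] j [-1.35  0.37  0.81  1.67 -0.28  1.22 -1.9 ]
shift [0.0014 0.0024 0.047 ] turn [0.     0.0006 0.0038]
[[0.43022018 0.17494713 0.125     ]
 [0.52646808 0.19175187 0.125     ]
 [0.58066471 0.20106617 0.125     ]]
t 25.17 pos [0.477  0.3464 0.2347] yaw -81.28 tilt [0.0004 0.0007] w 0.0873 F [-1.   0.8  0.5] j [-1.35  0.37  0.81  1.67 -0.28  1.22 -1.9 ]
shift [0.0009 0.0026 0.0477] turn [-0.0006 -0.0005  0.0038]
```

View pics/w11.png

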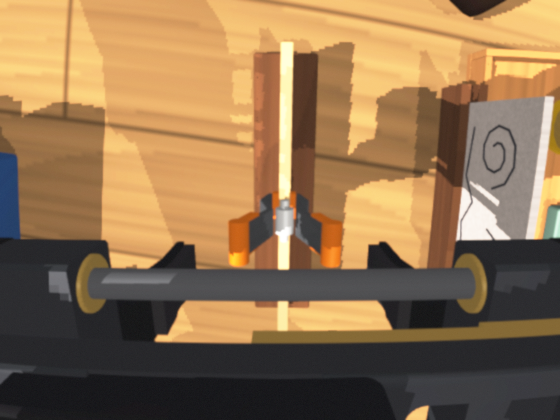

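View pics/s11c.png

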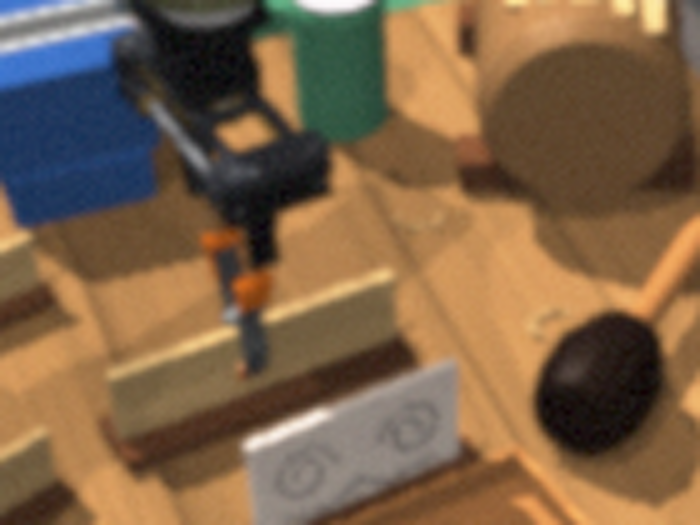

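The clip's centre is at column 285 against the finger centreline at 281.5, so it sits 2.5 mm to tool +y, which agrees with the computed shift. Descending.

Emit:
arm_command([
  [100, [0.001, 0.0025, 0.005], [0, 0, 0.004]],
  [100, [0.001, 0.0025, 0.012], [0, 0, 0.004]],
  [100, [0.001, 0.0025, 0.022], [0, 0, 0.004]],
  [100, [0.001, 0.0025, 0.032], [0, 0, 0.004]],
  [100, [0.001, 0.0025, 0.04], [0, 0, 0.004]],
  [100, [0.001, 0.0025, 0.045], [0, 0, 0.004]],
  [100, [0.001, 0.0025, 0.047], [0, 0, 0.004]],
  [100, [0.001, 0.0025, 0.0475], [0, 0, 0.004]],
  [100, [0.001, 0.0025, 0.0475], [0, 0, 0.004]],
  [100, [0.001, 0.0025, 0.0475], [0, 0, 0.004]],
], squeeze=30)

```text
time: 26.0
ee_pos: [0.4787, 0.344, 0.1872]
eef_rot: [0.997, 0.074, 0.0, -0.0]
ft_force: [-0.3, 0.1, 0.3]
width: 0.0872
```

Run:
```python
from h import *
go([.4783,.3440,.187],-81.5)
```

```text
t 26.0 pos [0.4787 0.344  0.1872] yaw -81.54 tilt [0.0006 0.0005] w 0.0872 F [-0.3  0.1  0.3] j [-1.33  0.42  0.79  1.72 -0.32  1.14 -1.87]
shift [-0.0004 -0.      0.0002] turn [-0.0004 -0.0007 -0.0006]
```

Emit:
arm_command([
  [92, [0, 0, 0], [0, 0, 0]],
  [86, [0, 0, 0], [0, 0, 0]],
  [80, [0, 0, 0], [0, 0, 0]],
  [76, [0, 0, 0], [0, 0, 0]],
  [73, [0, 0, 0], [0, 0, 0]],
  [70, [0, 0, 0], [0, 0, 0]],
  [70, [0, 0, -0.0005], [0, 0, 0]],
  [70, [0, 0, -0.0005], [0, 0, 0]],
  [70, [0, 0, -0.0005], [0, 0, 0]],
  [70, [0, 0, -0.0005], [0, 0, 0]],
])

```text
time: 26.83
ee_pos: [0.479, 0.3441, 0.1882]
eef_rot: [0.997, 0.074, 0.001, -0.001]
ft_force: [-0.7, -0.3, 7.6]
width: 0.0611
```

Run:
```python
from h import *
go([.4783,.3440,.1875],-81.5)
snap('wrist','w12.png')
```

```text
t 26.83 pos [0.479  0.3441 0.1882] yaw -81.54 tilt [0.0012 0.0011] w 0.0611 F [-0.7 -0.3  7.6] j [-1.33  0.42  0.79  1.72 -0.32  1.14 -1.87]
shift [-0.0007 -0.      0.0007] turn [-0.0009 -0.0014 -0.0007]
```

View pics/w12.png

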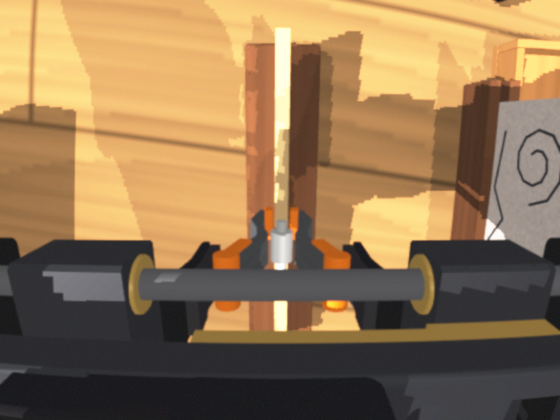

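Both grips are held symmetrically, at (228,278) and (336,278). The 7.6 N upward is the handles rising, so I'll raise the tool while squeezing on.

Emit:
arm_command([
  [70, [0, 0, -0.001], [0, 0, 0]],
  [66, [0, 0, -0.0017], [0, 0, 0]],
  [62, [0, 0, -0.0024], [0, 0, 0]],
  [58, [0, 0, -0.0031], [0, 0, 0]],
  [54, [0, 0, -0.0038], [0, 0, 0]],
  [50, [0, 0, -0.0044], [0, 0, 0]],
  [46, [0, 0, -0.005], [0, 0, 0]],
  [42, [0, 0, -0.0055], [0, 0, 0]],
  [39, [0, 0, -0.006], [0, 0, 0]],
  [39, [0, 0, -0.006], [0, 0, 0]],
])

```text
time: 27.72
ee_pos: [0.479, 0.344, 0.1943]
eef_rot: [0.997, 0.074, 0.001, -0.0]
ft_force: [0.2, -1.0, 10.4]
width: 0.0356
```

Emit:
arm_command([
  [39, [0, 0, 0], [0, 0, 0]],
  [39, [0, 0, 0], [0, 0, 0]],
  [39, [0, 0, 0], [0, 0, 0]],
  [39, [0, 0, -0.001], [0, 0, 0]],
  [39, [0, 0, -0.003], [0, 0, 0]],
  [39, [0, 0, -0.006], [0, 0, 0]],
  [39, [0, 0, -0.01], [0, 0, 0]],
  [39, [0, 0, -0.014], [0, 0, 0]],
  [39, [0, 0, -0.016], [0, 0, 0]],
  [39, [0, 0, -0.016], [0, 0, 0]],
])

```text
time: 28.55
ee_pos: [0.4787, 0.3441, 0.21]
eef_rot: [0.997, 0.074, 0.0, -0.0]
ft_force: [0.7, 0.1, -0.2]
width: 0.034
```

Run:
```python
from h import *
go([.4783,.3440,.1875],-81.5)
snap('wrist','w13.png');snap('side','s13.png'); crop('s13.png',190,100,330,205,5,'s13c.png')
```

```text
t 28.55 pos [0.4787 0.3441 0.21  ] yaw -81.53 tilt [0.0007 0.0008] w 0.034 F [ 0.7  0.1 -0.2] j [-1.34  0.39  0.8   1.7  -0.3   1.18 -1.88]
shift [-0.0004  0.      0.0225] turn [-0.0006 -0.0008 -0.0005]
```

View pics/w13.png

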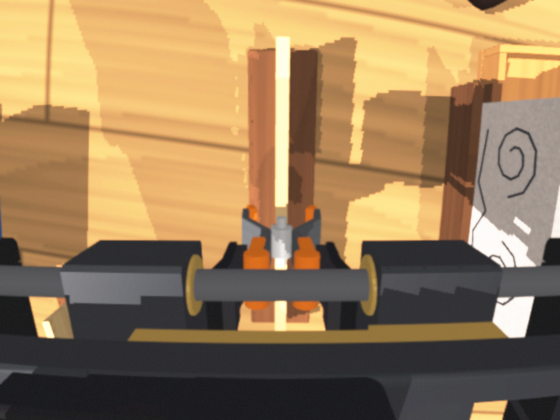

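View pics/s13c.png

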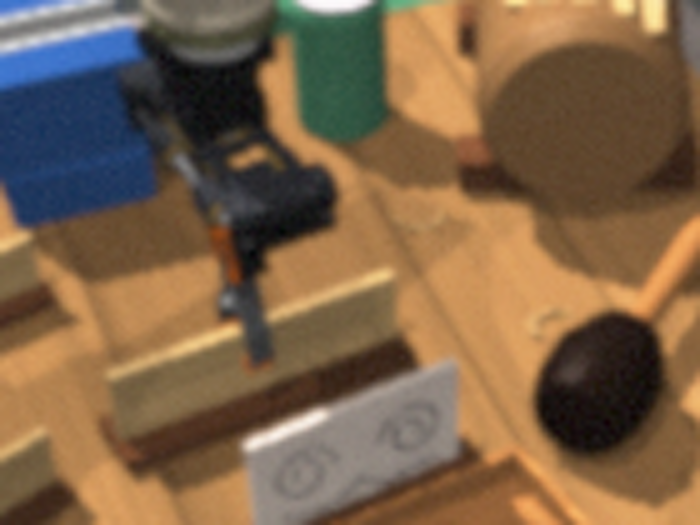

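The clip is open (34 mm over the grips) and rising off the batten, held square. Lifting straight up.

Emit:
arm_command([
  [39, [0, 0, -0.008], [0, 0, 0]],
  [39, [0, 0, -0.02], [0, 0, 0]],
  [39, [0, 0, -0.035], [0, 0, 0]],
  [39, [0, 0, -0.05], [0, 0, 0]],
  [39, [0, 0, -0.065], [0, 0, 0]],
  [39, [0, 0, -0.08], [0, 0, 0]],
  [39, [0, 0, -0.093], [0, 0, 0]],
  [39, [0, 0, -0.1], [0, 0, 0]],
  [39, [0, 0, -0.104], [0, 0, 0]],
  [39, [0, 0, -0.105], [0, 0, 0]],
])

```text
time: 29.48
ee_pos: [0.4786, 0.344, 0.315]
eef_rot: [0.997, 0.074, 0.0, -0.0]
ft_force: [0.3, -0.4, -0.3]
width: 0.0342
```

Run:
```python
from h import *
go([.507,.26,.315],-80.2)
go([.507,.187,.315],-80.2)
snap('wrist','w14.png');snap('side','s14.png'); crop('s14.png',190,80,330,205,5,'s14c.png')
```

```text
t 29.48 pos [0.4786 0.344  0.315 ] yaw -81.53 tilt [0.0006 0.0007] w 0.0342 F [ 0.3 -0.4 -0.3] j [-1.37  0.3   0.84  1.56 -0.23  1.38 -1.94]
shift [ 0.0158  0.0873 -0.0001] turn [-0.0006 -0.0007 -0.0232]
t 29.48 pos [0.4786 0.344  0.315 ] yaw -81.53 tilt [0.0006 0.0007] w 0.0342 F [ 0.3 -0.4 -0.3] j [-1.37  0.3   0.84  1.56 -0.23  1.38 -1.94]
shift [ 5.000e-03  1.595e-01 -1.000e-04] turn [-0.0006 -0.0007 -0.0232]
```

View pics/w14.png

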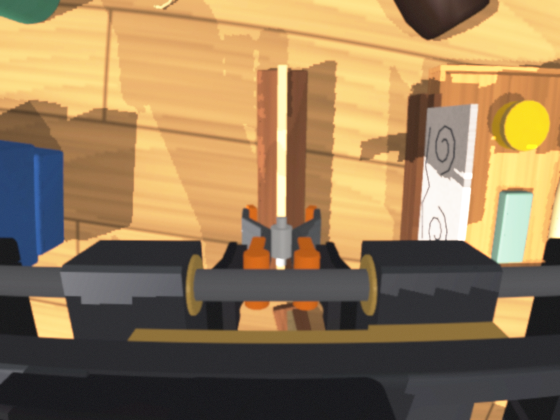

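View pics/s14c.png

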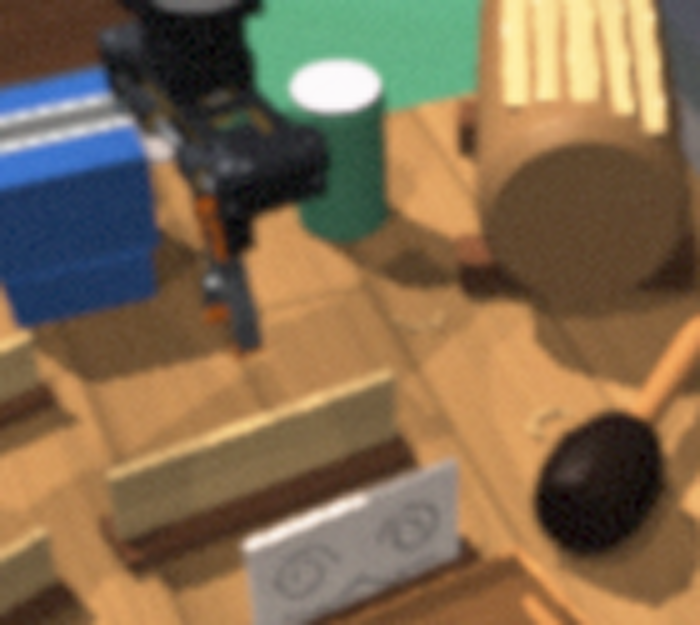

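The clip is clear of the batten and gaping, with both jaw pads visible. Moving across, above the card.

Emit:
arm_command([
  [39, [0, 0.01, 0], [0, 0, 0]],
  [39, [0.001, 0.028, 0], [0, 0, -0.005]],
  [39, [0.002, 0.05, 0], [0, 0, -0.01]],
  [39, [0.003, 0.074, 0], [0, 0, -0.015]],
  [39, [0.004, 0.098, 0], [0, 0, -0.02]],
  [39, [0.005, 0.12, 0], [0, 0, -0.023]],
  [39, [0.005, 0.14, 0], [0, 0, -0.023]],
  [39, [0.005, 0.154, 0], [0, 0, -0.023]],
  [39, [0.005, 0.159, 0], [0, 0, -0.023]],
  [39, [0.005, 0.1595, 0], [0, 0, -0.023]],
])

```text
time: 30.42
ee_pos: [0.507, 0.1857, 0.3142]
eef_rot: [0.996, 0.084, -0.0, -0.0]
ft_force: [0.6, 0.4, -0.1]
width: 0.034
```

Run:
```python
from h import *
go([.507,.187,.255],-80.2)
snap('wrist','w15.png');snap('side','s15.png'); crop('s15.png',200,80,340,220,4,'s15c.png')
```

```text
t 30.42 pos [0.507  0.1857 0.3142] yaw -80.32 tilt [-0.0002  0.0003] w 0.034 F [ 0.6  0.4 -0.1] j [-1.25  0.16  0.92  1.69 -0.13  1.35 -1.71]
shift [ 0.0002 -0.0013  0.0592] turn [-0.0003  0.0002 -0.0021]
```

View pics/w15.png

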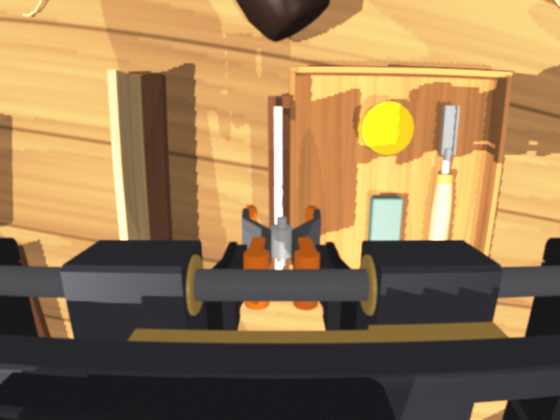

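View pics/s15c.png

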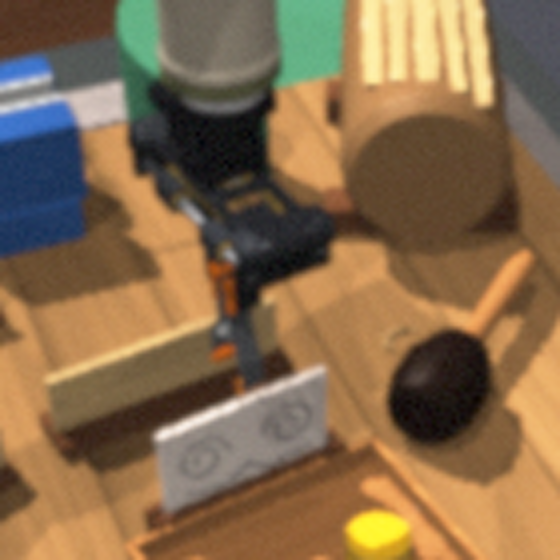

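The card's top edge runs from (278,107) down to about (280,268), between the jaws.

Run:
```python
from h import *
c=load('w15.png'); im=c['pixels'].astype(int)
pts=[]
for r in range(108,205,8):
    row=im[r,255:300]; m=(row.min(1)>170)&(row.max(1)-row.min(1)<60); x=np.where(m)[0]
    if len(x): pts.append((255+x.mean(),r,len(x)))
print([(round(a,1),b,n) for a,b,n in pts])
P=plane(c,[(p[0],p[1]) for p in pts],.125)
T=R.from_quat(c['s_rot']).as_matrix(); L=(P-c['s_pos'])@T
print(P[[0,-1]]); print('tool',L[[0,-1]]); k=np.polyfit(L[:,0],L[:,1],1); print('y at tool x=0',k[1],'angle deg',np.degrees(k[0]))
# far end & top cam
print('far end',plane(c,[(278,106)],.125))
```

```text
[(np.float64(277.5), 108, 8), (np.float64(278.0), 116, 9), (np.float64(277.5), 124, 8), (np.float64(277.5), 132, 8), (np.float64(278.0), 140, 9), (np.float64(278.0), 148, 9), (np.float64(278.0), 156, 9), (np.float64(278.0), 164, 9), (np.float64(278.0), 172, 9), (np.float64(278.0), 180, 9), (np.float64(277.5), 188, 8), (np.float64(278.0), 196, 9), (np.float64(277.5), 204, 8)]
[[0.58591622 0.20189022 0.125     ]
 [0.50950635 0.18906551 0.125     ]]
tool [[ 0.08056147 -0.0026492   0.18917698]
 [ 0.00308308 -0.00285153  0.18918937]]
y at tool x=0 -0.002561171687214944 angle deg 0.08761064984235786
far end [[0.58748844 0.20175671 0.125     ]]
```

Emit:
arm_command([
  [39, [0.0005, -0.0015, 0], [0, 0, 0]],
  [39, [0.0005, -0.0023, 0.001], [0, 0, 0]],
  [39, [0.0005, -0.0023, 0.007], [0, 0, 0]],
  [39, [0.0005, -0.0023, 0.016], [0, 0, 0]],
  [39, [0.0005, -0.0023, 0.026], [0, 0, 0]],
  [39, [0.0005, -0.0023, 0.036], [0, 0, 0]],
  [39, [0.0005, -0.0023, 0.046], [0, 0, 0]],
  [39, [0.0005, -0.0023, 0.053], [0, 0, 0]],
  [39, [0.0005, -0.0023, 0.057], [0, 0, 0]],
  [39, [0.0005, -0.0023, 0.058], [0, 0, 0]],
])

```text
time: 31.35
ee_pos: [0.5067, 0.1891, 0.2554]
eef_rot: [0.996, 0.085, -0.0, 0.0]
ft_force: [-1.0, -0.5, -1.0]
width: 0.034
```

Run:
```python
from h import *
go([.507,.189,.255],-80.2)
snap('wrist','w16.png');snap('side','s16.png'); crop('s16.png',200,80,340,220,4,'s16c.png')
crop('w16.png',180,80,380,330,3,'w16c.png'); im=cv2.imread('pics/w16c.png'); cv2.imwrite('pics/w16c.png',im[:600])
```

```text
t 31.35 pos [0.5067 0.1891 0.2554] yaw -80.22 tilt [-0.0008 -0.0007] w 0.034 F [-1.  -0.5 -1. ] j [-1.23  0.22  0.91  1.77 -0.19  1.23 -1.67]
shift [0.0002 0.0001 0.0004] turn [ 0.0006  0.0009 -0.0004]
```

View pics/w16c.png

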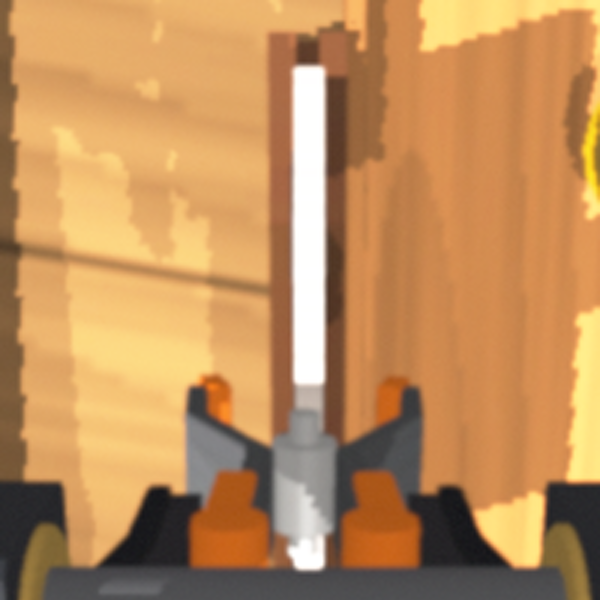

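View pics/s16c.png

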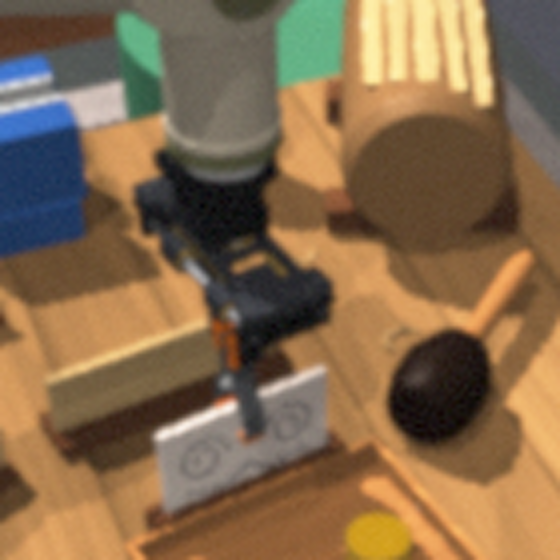

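The clip straddles the card: jaw pads at crop (218,400) and (393,400), with the card between them at column 309. Checking how deep the jaws reach.

Run:
```python
from h import *
c=load('s16.png'); q=lambda x,y:(200+x/4-.4,80+y/4-.4)
T=R.from_quat(c['s_rot']).as_matrix(); n=T[:,1]  # tool y (= -clip y, towards tray)
for off in (.019,.023):
    o,d=rays(c,[q(250,440)]); p0=c['s_pos']+off*n
    print(off,o+d[0]*((p0-o)@n/(d[0]@n)))
print('card ends', [ (lambda o,d:o+d[0]*((c['s_pos']-o)@n/(d[0]@n)))(*rays(c,[q(*p)])) for p in ((157,433),(325,368))])
print('mid proj',proj(c,[c['s_pos']+T[:,2]*.13]))
```

```text
0.019 [0.50713207 0.16982269 0.09629371]
0.023 [0.50579484 0.16553515 0.10066707]
card ends [array([0.42990858, 0.17580886, 0.12714585]), array([0.58809538, 0.20306464, 0.12208795])]
mid proj [[259.69088515 179.52702744]]
```

Run:
```python
from h import *
snap('top','t16.png'); go([.507,.189,.255],-80.2)
```

```text
t 31.5 pos [0.5072 0.1892 0.2566] yaw -80.22 tilt [0.0006 0.0003] w 0.0338 F [-0.3  0.5  0.6] j [-1.23  0.22  0.91  1.77 -0.19  1.24 -1.67]
shift [-0.0003  0.0002  0.0016] turn [-0.0002 -0.0006 -0.0004]
```

View pics/t16.png

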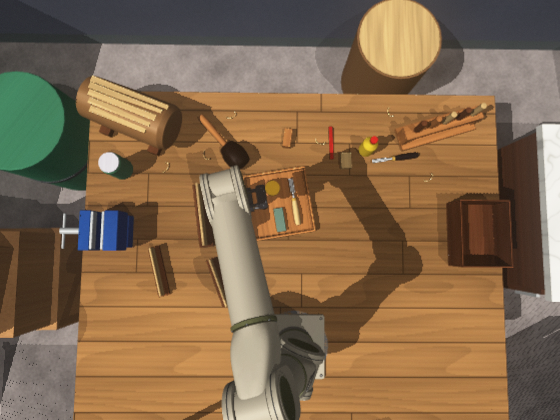

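View pics/s16.png

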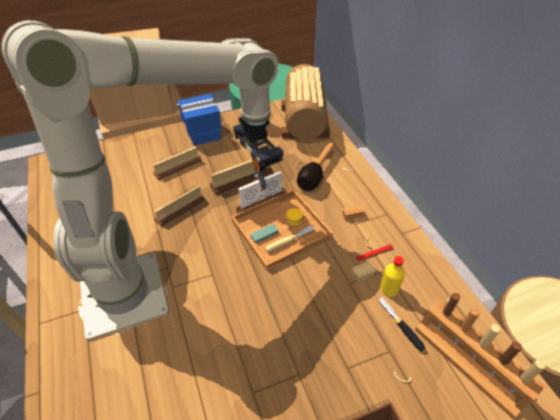

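The gouge (296,205), stone (280,220) and tin (272,187) are all in the tray. Nothing else has moved, and the arm is still. Handing in.

```bash
python3 -c "
from h import *
print(close_job())"
```

```text
the job is handed in; nothing more can be done
None
```

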